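# Make up the stamping kit and the flower-gift kit

## Robot

A 6-joint arm with a two-finger parallel gripper is mounted at the origin on a cart in front of the work surface, level with it; the furniture and walls round the work are solid. World frame = base frame: x ahead of the robot, y to its left, z up, the work surface at z = 0. Lengths are in mm, angles in rad, forces in N, time in s.
With the tool pointing down it reaches from about 275 to 1000 mm from the base axis. Payload 8.4 kg.
Tool frame: the origin (TCP) lies at the very end of the fingers, on their centre line; the grasp point (between the pads) lies 19 mm behind it; z points along the fingers, y is the direction in which the jaws open and shut (so a half turn about z gives the same grasp; the last joint's range is limited). The gripper opens to 85 mm and grips with 20 to 120 N. Pads are 22 mm wide; open, the fingers measure 114 mm over their backs; the gripper's body (76 mm by 85 mm) begins 54 mm behind the grasp point. The pads swing forward as they close: fully open they stand 13 mm farther back than shut.
Start: joints at [-1.184, 0.353, 1.633, -0, 1.155, -0.002], TCP at [236.923, -578.356, 231.281] pointing down, gripper open.
Joint ranges: [-2.63, 2.63], [-0.92, 2.1], [0.06, 2.66], [-1.3, 4.44], [0, 2.69], [-3.02, 3.02]. Speed limits (rad/s): [2.22, 2.22, 2.79, 3.14, 3.14, 3.14].

## Interface

Orientations are given as [roll, pitch, yaw] about the fixed x, y, z axes, in that order (R = Rz(yaw) Ry(pitch) Rx(roll)).
In Python, from rig import sense, grab_frame, sign_off, masks_of gives the robot as it stands. The module is installed in compiled form; this text tells all that it offers.
- The arm moves only by the shell command python3 -m inch 'ROWS' [FORCE]. ROWS is JSON, a list of rows, each an object of numbers: "gripper": the finger opening in m, from 0 to 0.0854; "tx", "ty", "tz": the shift along the tool's x, y, z in m; "spin": the turn about the tool's z in degrees. In form: [{"gripper": .., "tx": .., "ty": .., "tz": .., "spin": ..}, ...]. A call has exactly 8 rows; each row shifts and turns the commanded pose from where the row before left it, along the tool's axes as they then stand; what a row does not reach is not made up. A row lasts 1/10 s, in which the tool goes at most 50 mm and 8.59 degrees, less where a joint would pass 70% of its speed; a pose out of reach is approached as far as the arm can. A call is refused whole if a number of a shift passes 0.05 or a number of a turn 8.59, either way. A call with a gripper value outside its range is refused whole. The fingers move at their own pace and stop on an object; FORCE is the grip in N (left out, the last holds). Time passes only in rows, so rows that do not move let the fingers close, or fill a call up. It gives the time, the measured TCP pose, the force and the opening at its end, in the units of the state.
- sense(): the state, without advancing time (a new reading comes with each control period).
- grab_frame(name): name is "scene" or "top"; returns a dict with "pixels" (420x560x3 uint8, red, green, blue), "K" (3x3 intrinsics, pixels), "k1" (the pictures are not rectified: a ray, as slopes to the right and down, at radius r is drawn at 1 + k1 r^2 times it, then the intrinsics apply), "extrinsics" (4x4, takes a point from camera to world coordinates). Camera axes: x right, y down, z forward; pixel columns grow to the right and rows downward; lengths in mm; the calibration is good to about 2 mm. A picture is of the moment at which its call begins. There is no depth.
- sign_off(): hands the job in, once; it reports no verdict.
Trained networks look in the newest picture that a camera, given by its name, has taken for a name from the list of things; names that differ only in an ending like _2 or _b are one class to them, and where a whole thing is asked for, a point or a joint stands for the part that bears it (a point fixed in the world has none). Each returns a list of dicts, best first, with "conf" (0 to 1); they miss things now and then, are a little off and sometimes report something else, mostly with a low value. They report only what shows in the picture. A call takes as long as a camera call.
- masks_of(camera, target): "pixels" (420x560 bool, what is visible of it) and "centre" ([row, column] in pixels, amid what is visible of it).
The state is a dict: "clock": time; "qpos": joint angles; "qvel": joint speeds; "joint_efforts": joint torques, N m; "eef_pos": TCP position; "tcp_rot": TCP orientation; "contact_force": force on the tool from outside, world axes, zero at the start; "wrist_torque": the same for the moment, N m; "opening": opening from 0.0 (shut) to 1.0 (fully open).
Only numpy, scipy, OpenCV 4.12 (cv2) and the standard library are available. Lean on these libraries where they do the work, as an engineer would, in place of code of your own. Each camera call takes 0.05 s, during which the arm holds its last target.

## Task

From the stock on the long thin board, make up the stamping kit in the tray with round wells (the round tin in its large well, the wooden stamp in its small well) and the flower-gift kit in the tray with square-cornered wells (the ball of cord in its square well, the little black vase in its narrow oblong well). Each thing stands upright and flat on the floor of its well, let go and still; leave the glass jar and the small grey bowl where they are.

Things in the scene. Friction and masses are not known exactly. Their poses are not given: they have to be found in the camera images.
- tin_mid (a point): Small round dark green tin, 66 mm across, 45 mm tall, its lid stays on. The point is its centre, 22.5 mm above its underside; z is up. Like all four kit things it stands upright at the start on the stock board, a fixed wooden board 4 mm thick, in a row of four things about 116 mm apart in any order. Grip it slightly above the middle so that the fingers clear the tray's rim.
- stamp_mid (a point): Turned wooden stamp, 28 mm across, 62 mm tall, standing upright. The point is its centre, 31 mm above its underside; z is up.
- cord_ball_mid (a point): Grey-white ball of wound cord, rigid, 69 mm across, 57 mm tall, flat underneath. The point is its centre, 28 mm above its underside; z is up.
- vase_mid (a point): Small black faceted vase, 36 mm along its x axis (the flat sides, to be gripped), 57 mm along its y axis, 93 mm tall, standing upright at any yaw. The point is its centre, 46.5 mm above its underside; z is up.
- round_tray: Fixed pale wooden tray board, 102 mm (x) by 196 mm (y), 10 mm thick, with two ROUND cork-lined wells 5 mm deep. Origin at the centre of its underside, z up. Large well: 86 mm diameter, centred at x 0, y +44 mm; small well: 52 mm diameter, centred at x 0, y -53 mm. Well floors lie 5 mm above the underside, the rim 10 mm.
- square_tray: Fixed pale wooden tray board of the same size, 102 mm (x) by 196 mm (y), 10 mm thick, with two square-cornered cork-lined wells 5 mm deep. Origin at the centre of its underside, z up. Square well: 88 by 88 mm, centred at x 0, y +44 mm; narrow oblong well: 84 mm along x by 60 mm along y, centred at x 0, y -53 mm, so the vase's long (y) side lies along the tray's x axis. Well floors lie 5 mm above the underside, the rim 10 mm.
- jar: Bystander: small glass jar of pebbles, 72 x 63 mm, 85 mm tall, behind the trays. Origin at its underside.
- small_bowl: Bystander: small grey pinch bowl, 71 mm across, 30 mm tall, behind the trays. Origin at the centre of its underside.

How it is judged (in metres and radians):
At the end, for the whole second after the job is handed in: Tin in large round well, stamp in small round well, cord ball in square well, vase in oblong well: centre within 13 mm (tin, ball), 15 mm (stamp) or 26 x 15 mm (vase) of the well centre along each tray axis, underside within 3 mm of the well floor, upright within 0.12 rad, staying so (x of tin_mid in the frame of round_tray between -0.013 and 0.013 m and y of tin_mid in the frame of round_tray between 0.031 and 0.057 m and z of tin_mid in the frame of round_tray between 0.0245 and 0.0305 m and angle between each of tin_mid, stamp_mid, cord_ball_mid, vase_mid's own z axis and vertical below 0.12 rad and x of stamp_mid in the frame of round_tray between -0.015 and 0.015 m and y of stamp_mid in the frame of round_tray between -0.068 and -0.038 m and z of stamp_mid in the frame of round_tray between 0.033 and 0.039 m and x of cord_ball_mid in the frame of square_tray between -0.013 and 0.013 m and y of cord_ball_mid in the frame of square_tray between 0.031 and 0.057 m and z of cord_ball_mid in the frame of square_tray between 0.03 and 0.036 m and x of vase_mid in the frame of square_tray between -0.026 and 0.026 m and y of vase_mid in the frame of square_tray between -0.068 and -0.038 m and z of vase_mid in the frame of square_tray between 0.0485 and 0.0545 m); the robot touches nothing.
It fails at once if the glass jar is moved by more than 30 mm (distance of jar from where it was at the start of the episode above 0.03 m).
It fails at once if the small grey bowl is moved by more than 30 mm (distance of small_bowl from where it was at the start of the episode above 0.03 m).
It also fails if it takes over 96 s, if anything falls off the work surface, if the arm or the gripper's body presses on something with over 40 N, if the wrist force passes 120 N, or if a joint passes its speed limit or range.

## Working session

There is one attempt and no reset: what is moved stays moved. The work goes in short steps, Python scripts to look and compute and a shell command to move; the robot and the scene stay as the last step left them, time stands still between calls to the robot, and variables do not carry over. Pictures are saved under pics/ and viewed, and the job is handed in when it is done.

```bash
mkdir -p pics; ls; python3 - <<'E'
from rig import *
import cv2,json
s=sense();print(s)
for n in("scene","top"):
    f=grab_frame(n);cv2.imwrite(f"pics/{n}0.png",f["pixels"][:,:,::-1]);print(n,f["K"],f["k1"],f["extrinsics"])
    for t in("tin_mid","stamp_mid","cord_ball_mid","vase_mid","round_tray","square_tray","jar","small_bowl"):
        print(t,[(round(d["conf"],2),d["centre"],int(d["pixels"].sum())) for d in masks_of(n,t)])
E
```

```text
pics
{'clock': 0.0, 'qpos': array([-1.18437456e+00,  3.53651965e-01,  1.63414110e+00,  1.02001844e-05,
        1.15519274e+00, -2.39232754e-03]), 'qvel': array([-1.44508623e-04,  1.24723291e-03,  3.94032332e-05,  9.15745692e-04,
        6.60095662e-04,  1.45011507e-03]), 'joint_efforts': array([ 2.10607104e-03, -6.05226374e+01, -3.42069268e+01,  1.55450116e-04,
        9.05500841e-03,  1.50751953e-05]), 'eef_pos': array([ 236.75927769, -577.90367914,  230.55631559]), 'tcp_rot': array([-3.14019953e+00, -1.26589677e-05,  3.88809965e-01]), 'contact_force': array([ 1.04203114,  0.57989154, -0.26237268]), 'wrist_torque': array([-0.05211218, -0.03601388, -0.02913029]), 'opening': 0.9983147038125957}
scene [[418.53952349   0.         281.73155994]
 [  0.         418.53952349 209.05974034]
 [  0.           0.           1.        ]] -0.024192874102006805 [[-6.37951738e-01 -3.40839990e-01  6.90540137e-01 -6.49543969e+01]
 [-7.69672129e-01  3.11263227e-01 -5.57422656e-01  6.63921498e+02]
 [-2.49478190e-02 -8.87098250e-01 -4.60905957e-01  4.68824798e+02]
 [ 0.00000000e+00  0.00000000e+00  0.0000
[... 448 characters left out ...]
394]
 [  0.         518.42108056 207.60567515]
 [  0.           0.           1.        ]] -0.06123512467252366 [[ 6.87034509e-03 -9.98864701e-01  4.71392452e-02  4.79174802e+02]
 [-9.99537645e-01 -5.46340613e-03  2.99106409e-02  1.72971355e+02]
 [-2.96191425e-02 -4.73229466e-02 -9.98440406e-01  1.13367645e+03]
 [ 0.00000000e+00  0.00000000e+00  0.00000000e+00  1.00000000e+00]]
tin_mid [(0.73, [279.4, 280.2], 800)]
stamp_mid [(0.63, [248.4, 329.7], 142)]
cord_ball_mid [(0.71, [299.8, 234.7], 868)]
vase_mid [(0.69, [223.0, 382.0], 400)]
round_tray [(0.82, [233.0, 230.1], 4165)]
square_tray [(0.68, [181.4, 326.3], 4311)]
jar [(0.66, [156.3, 192.6], 689)]
small_bowl [(0.64, [113.0, 290.2], 829)]
```

View pics/scene0.png

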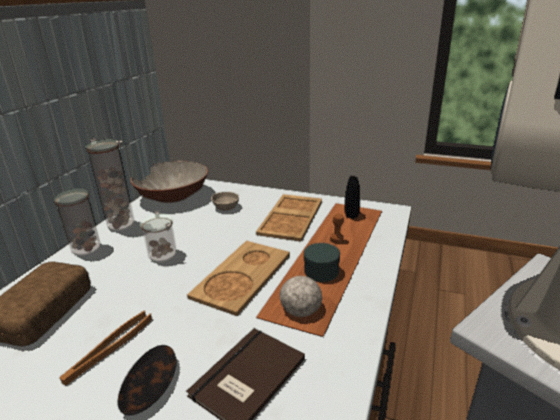

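View pics/top0.png

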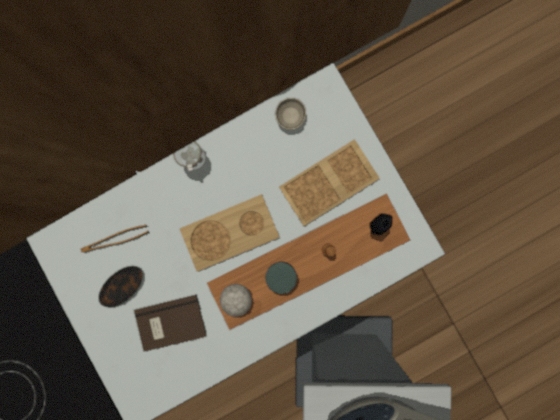

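The scene view shows the board's row from near to far: ball (300,297), tin (322,262), stamp (338,230), vase (352,198). The round tray is at (240,275) with its large well nearer, and the square tray at (290,217). In the top view the large round well is at (210,240), the small one at (251,222), the square well at (313,190) and the oblong at (352,168). The networks agree with the pictures.

Next I fit poses to the masks.

```bash
cat > h.py <<'E'
import numpy as np,cv2
from rig import *
from scipy.optimize import minimize
def proj(f,P):
    E=np.linalg.inv(f["extrinsics"]);P=np.atleast_2d(P)
    c=P@E[:3,:3].T+E[:3,3];s=c[:,:2]/c[:,2:];s=s*(1+f["k1"]*(s**2).sum(1,keepdims=True))
    return s@f["K"][:2,:2].T+f["K"][:2,2]
def unproj(f,uv,z):
    uv=np.atleast_2d(uv).astype(float);d=(uv-f["K"][:2,2])/np.diag(f["K"])[:2];s=d.copy()
    for _ in range(20): s=d/(1+f["k1"]*(s**2).sum(1,keepdims=True))
    r=np.c_[s,np.ones(len(s))]@f["extrinsics"][:3,:3].T;o=f["extrinsics"][:3,3]
    return o+r*((z-o[2])/r[:,2:])
def ring(a,b,z,n=40):
    t=np.linspace(0,2*np.pi,n,endpoint=False);return np.c_[a*np.cos(t),b*np.sin(t),z+0*t]
def box(a,b,z0,z1):return np.array([[x,y,z] for x in(-a,a) for y in(-b,b) for z in(z0,z1)],float)
def ball():
    return np.vstack([ring(34.5*np.cos(p),34.5*np.cos(p),28.5*np.sin(p)+28) for p in np.linspace(-1.2,1.5,9)])
M={"tin_mid":np.vstack([ring(33,33,0),ring(33,33,45)]),
"stamp_mid":np.vstack([ring(14,14,0),ring(14,14,62)]),"cord_ball_mid":ball(),
"round_tray":box(51,98,0,10),"square_tray":box(51,98,0,10),
"jar":np.vstack([ring(33,33,0),ring(33,33,85)]),"small_bowl":np.vstack([ring(22,22,0),ring(35,35,30)]),
"vase_mid":np.vstack([ring(13,20,0),ring(18,28,45),ring(9,12,93)])}
def sil(f,m,x,y,z,yaw=0):
    c,s=np.cos(yaw),np.sin(yaw);P=m@np.array([[c,s,0],[-s,c,0],[0,0,1]])+[x,y,z]
    h=cv2.convexHull((proj(f,P)*16).astype(np.int32));I=np.zeros((420,560),np.uint8);cv2.fillPoly(I,[h],255,lineType=cv2.LINE_AA,shift=4);return I/255.
def fit(items,m,z,x0,yaw=False):
    def cost(p):
        c=0
        for f,k in items:
            I=sil(f,m,p[0],p[1],z,p[2]/50 if yaw else 0);k=k.astype(float);c-=np.minimum(I,k).sum()/np.maximum(I,k).sum()
        return c/len(items)
    best=None
    for y0 in ([0.,.5,1.,-.5,-1.,1.57] if yaw else [0]):
        r=minimize(cost,[*x0,y0*50][:3 if yaw else 2],method="Nelder-Mead",options=dict(initial_simplex=None,xatol=.2,fatol=1e-4))
        if best is None or r.fun<best.fun:best=r
    return best.x,-best.fun
E
python3 - <<'E'
from h import *
fs={n:grab_frame(n) for n in("scene","top")}
for t in M:
    z=0 if t in("round_tray","square_tray","jar","small_bowl") else 4
    k={n:masks_of(n,t) for n in fs}
    x0=unproj(fs["top"],np.array(k["top"][0]["centre"])[::-1],M[t][:,2].max()/2+z)[0][:2]
    yaw=t in("round_tray","square_tray","vase_mid")
    for ns in(("top",),("scene",),("top","scene")):
        p,i=fit([(fs[n],k[n][0]["pixels"]) for n in ns if k[n]],M[t],z,x0,yaw)
        if yaw:p[2]/=50
        print(t,ns,p.round(3),round(i,3))
f=fs["top"];im=cv2.resize(f["pixels"][140:340,160:440],(800,571),interpolation=cv2.INTER_CUBIC)
cv2.imwrite("pics/zoom0.png",im[:,:,::-1])
f=fs["scene"];im=cv2.resize(f["pixels"][160:340,170:410],(800,600),interpolation=cv2.INTER_CUBIC)
cv2.imwrite("pics/zoom1.png",im[:,:,::-1])
E
```

```text
tin_mid ('top',) [383.124 209.689] 0.92
tin_mid ('scene',) [390.821 206.765] 0.88
tin_mid ('top', 'scene') [385.003 210.406] 0.889
stamp_mid ('top',) [442.355 109.693] 0.687
stamp_mid ('scene',) [446.806 107.091] 0.54
stamp_mid ('top', 'scene') [443.821 111.197] 0.613
cord_ball_mid ('top',) [334.111 305.208] 0.922
cord_ball_mid ('scene',) [336.069 307.284] 0.958
cord_ball_mid ('top', 'scene') [334.862 306.968] 0.923
round_tray ('top',) [4.77488e+02 3.24582e+02 3.96000e-01] 0.945
round_tray ('scene',) [4.81248e+02 3.23070e+02 4.05000e-01] 0.957
round_tray ('top', 'scene') [4.78548e+02 3.23361e+02 3.85000e-01] 0.943
square_tray ('top',) [5.8933e+02 1.0788e+02 5.6400e-01] 0.973
square_tray ('scene',) [5.91980e+02 1.07377e+02 5.75000e-01] 0.949
square_tray ('top', 'scene') [5.89794e+02 1.08168e+02 5.72000e-01] 0.957
jar ('top',) [636.731 401.106] 0.63
jar ('scene',) [657.904 400.326] 0.738
jar ('top', 'scene') [643.463 405.517] 0.672
small_bowl ('top',) [735.541 191.091] 0.916
small_bowl ('scene',) [733.486 195.553] 0.828
small_bowl ('top', 'scene') [735.839 193.484] 0.866
vase_mid ('top',) [499.34   -0.841   0.596] 0.857
vase_mid ('scene',) [501.888  -0.701   0.697] 0.897
vase_mid ('top', 'scene') [ 5.00478e+02 -3.83000e-01  7.13000e-01] 0.869
```

View pics/zoom0.png

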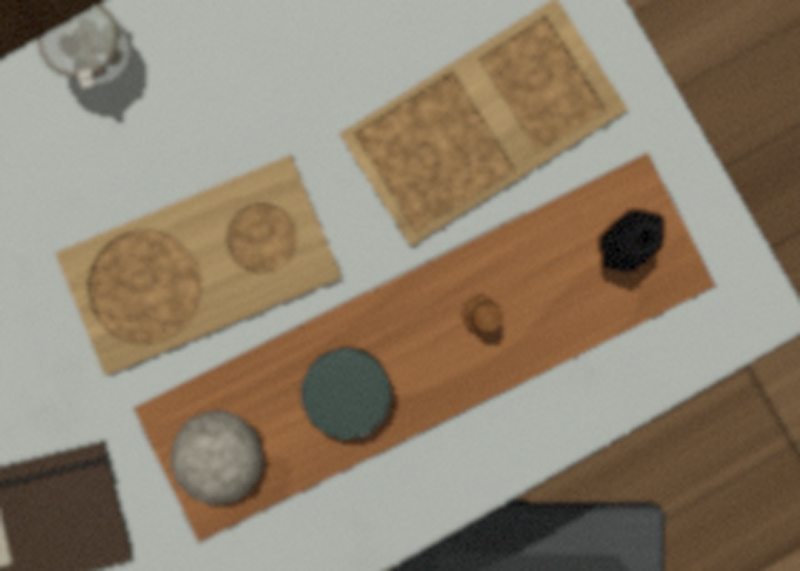

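View pics/zoom1.png

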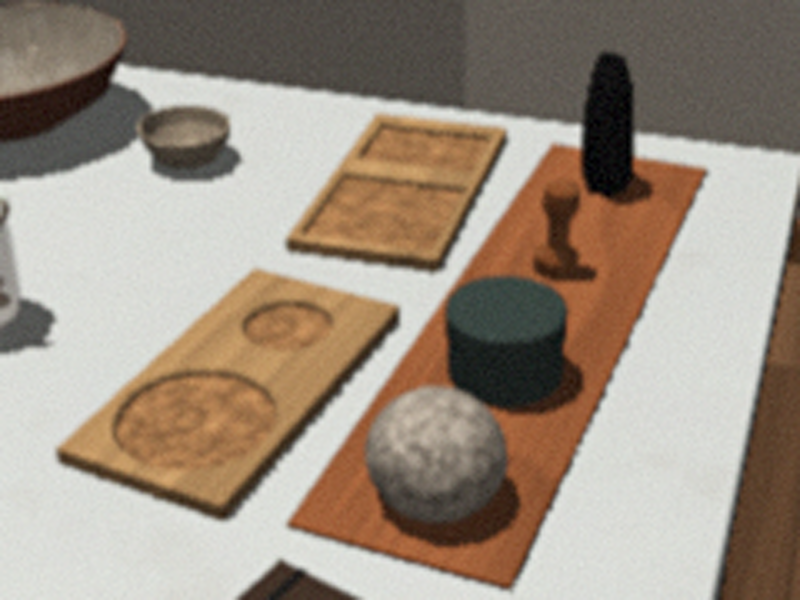

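The mask fits agree between the cameras to a few mm. Along the row the things are about 110–125 mm apart, and the ends are 349 mm apart against 348 expected. The vase yaw is about 0.69 (the scene view sees it edge-on, which fits). Now a planner that only prints the rows.

```bash
cat > plan.py <<'E'
import sys,numpy as np
from rig import sense
T={"vase":(500.3,-.5),"stamp":(443.5,110.5),"tin":(385.5,209.5),"ball":(335,306.7)}
for n,(x,y,a,w) in {"tin_w":(478.5,323.6,.395,44),"stamp_w":(478.5,323.6,.395,-53),"ball_w":(590,108,.57,44),"vase_w":(590,108,.57,-53)}.items():
    T[n]=(x-np.sin(a)*w,y+np.cos(a)*w)
def show():
    s=sense();print("t",round(s["clock"],2),"pos",s["eef_pos"].round(1),"rot",s["tcp_rot"].round(3),"F",s["contact_force"].round(1),"open",round(85.4*s["opening"],1),"q",s["qpos"].round(2));return s
def plan(x,y,z,yaw,n):
    s=show();p=s["eef_pos"];Y=s["tcp_rot"][2];D=(np.array([x,y,z])-p)/n
    if yaw is None:yaw=Y
    dY=(yaw-Y+np.pi)%(2*np.pi)-np.pi
    print("total",(D*n).round(1),"spin",round(-np.degrees(dY),2))
    for i in range(n):
        a=Y+dY*i/n
        print(i,"tx %.4f ty %.4f tz %.4f spin %.2f"%((D[0]*np.cos(a)+D[1]*np.sin(a))/1e3,(D[0]*np.sin(a)-D[1]*np.cos(a))/1e3,-D[2]/1e3,-np.degrees(dY)/n))
if __name__=="__main__":
    a=sys.argv[1:]
    if a[0] in T:x,y=T[a[0]];a=a[1:];print(x,y)
    else:x,y=map(float,a[:2]);a=a[2:]
    plan(x,y,float(a[0]),None if a[1]=="-" else float(a[1]),int(a[2]))
E
python3 plan.py vase 200 2.26 16; python3 -c "
import plan;print({k:(round(v[0]),round(v[1])) for k,v in plan.T.items()})"
```

```text
500.3 -0.5
t 1.8 pos [ 236.9 -578.3  231.3] rot [-3.142 -0.     0.389] F [ 0.6 -0.4 -0.5] open 85.7 q [-1.18  0.35  1.63  0.    1.16 -0.  ]
total [263.4 577.8 -31.3] spin -107.21
0 tx 0.0289 ty -0.0272 tz 0.0020 spin -6.70
1 tx 0.0319 ty -0.0236 tz 0.0020 spin -6.70
2 tx 0.0344 ty -0.0197 tz 0.0020 spin -6.70
3 tx 0.0365 ty -0.0156 tz 0.0020 spin -6.70
4 tx 0.0381 ty -0.0112 tz 0.0020 spin -6.70
5 tx 0.0391 ty -0.0067 tz 0.0020 spin -6.70
6 tx 0.0396 ty -0.0021 tz 0.0020 spin -6.70
7 tx 0.0396 ty 0.0026 tz 0.0020 spin -6.70
8 tx 0.0390 ty 0.0072 tz 0.0020 spin -6.70
9 tx 0.0379 ty 0.0117 tz 0.0020 spin -6.70
10 tx 0.0363 ty 0.0160 tz 0.0020 spin -6.70
11 tx 0.0342 ty 0.0201 tz 0.0020 spin -6.70
12 tx 0.0316 ty 0.0240 tz 0.0020 spin -6.70
13 tx 0.0286 ty 0.0275 tz 0.0020 spin -6.70
14 tx 0.0252 ty 0.0307 tz 0.0020 spin -6.70
15 tx 0.0214 ty 0.0334 tz 0.0020 spin -6.70
{'vase': (500, 0), 'stamp': (444, 110), 'tin': (386, 210), 'ball': (335, 307), 'tin_w': (462, 364), 'stamp_w': (499, 275), 'ball_w': (566, 145), 'vase_w': (619, 63)}
```

```bash
python3 -m inch '[{"gripper":0.0854,"tx":0.029,"ty":-0.027,"tz":0,"spin":-6.7},{"gripper":0.0854,"tx":0.032,"ty":-0.024,"tz":0,"spin":-6.7},{"gripper":0.0854,"tx":0.034,"ty":-0.020,"tz":0,"spin":-6.7},{"gripper":0.0854,"tx":0.036,"ty":-0.016,"tz":0,"spin":-6.7},{"gripper":0.0854,"tx":0.038,"ty":-0.011,"tz":0,"spin":-6.7},{"gripper":0.0854,"tx":0.039,"ty":-0.007,"tz":0,"spin":-6.7},{"gripper":0.0854,"tx":0.040,"ty":-0.002,"tz":0,"spin":-6.7},{"gripper":0.0854,"tx":0.040,"ty":0.003,"tz":0,"spin":-6.7}]' 60
python3 plan.py vase 200 2.26 8
```

```text
clock: 2.6
eef_pos: [368.6, -287.5, 231.5]
tcp_rot: [3.141, 0.0, 1.329]
contact_force: [0.6, -0.1, 0.4]
opening: 1.003
500.3 -0.5
t 2.6 pos [ 368.6 -287.5  231.5] rot [3.141 0.    1.329] F [ 0.6 -0.1  0.4] open 85.6 q [-0.67  0.1   1.96  0.    1.08 -0.42]
total [131.7 287.  -31.5] spin -53.35
0 tx 0.0388 ty 0.0074 tz 0.0039 spin -6.67
1 tx 0.0377 ty 0.0118 tz 0.0039 spin -6.67
2 tx 0.0360 ty 0.0161 tz 0.0039 spin -6.67
3 tx 0.0339 ty 0.0202 tz 0.0039 spin -6.67
4 tx 0.0313 ty 0.0240 tz 0.0039 spin -6.67
5 tx 0.0283 ty 0.0275 tz 0.0039 spin -6.67
6 tx 0.0249 ty 0.0306 tz 0.0039 spin -6.67
7 tx 0.0212 ty 0.0333 tz 0.0039 spin -6.67
```

```bash
python3 -m inch '[{"gripper":0.0854,"tx":0.039,"ty":0.007,"tz":0.004,"spin":-6.7},{"gripper":0.0854,"tx":0.038,"ty":0.012,"tz":0.004,"spin":-6.7},{"gripper":0.0854,"tx":0.036,"ty":0.016,"tz":0.004,"spin":-6.7},{"gripper":0.0854,"tx":0.034,"ty":0.020,"tz":0.004,"spin":-6.7},{"gripper":0.0854,"tx":0.031,"ty":0.024,"tz":0.004,"spin":-6.7},{"gripper":0.0854,"tx":0.028,"ty":0.027,"tz":0.004,"spin":-6.7},{"gripper":0.0854,"tx":0.025,"ty":0.031,"tz":0.004,"spin":-6.7},{"gripper":0.0854,"tx":0.021,"ty":0.033,"tz":0.004,"spin":-6.7}]'
python3 plan.py vase 120 2.26 8
python3 - <<'E'
from h import *
s=sense()
for n in("scene","top"):
    f=grab_frame(n);im=f["pixels"][:,:,::-1].copy()
    u=proj(f,s["eef_pos"])[0];print(n,u)
    cv2.circle(im,tuple(np.int32(u)),2,(0,0,255),-1);x,y=np.int32(u);x=min(max(x,100),460);y=min(max(y,75),345)
    cv2.imwrite(f"pics/{n}1.png",cv2.resize(im[y-75:y+75,x-100:x+100],(800,600)))
E
```

```text
clock: 3.4
eef_pos: [500.7, -0.8, 199.4]
tcp_rot: [3.141, 0.0, 2.265]
contact_force: [-0.5, -0.1, 0.4]
opening: 0.999
500.3 -0.5
t 3.4 pos [500.7  -0.8 199.4] rot [3.141 0.    2.265] F [-0.5 -0.1  0.4] open 85.3 q [-0.    0.2   1.93 -0.    1.02 -0.7 ]
total [ -0.4   0.3 -79.4] spin 0.27
0 tx 0.0001 ty -0.0000 tz 0.0099 spin 0.03
1 tx 0.0001 ty -0.0000 tz 0.0099 spin 0.03
2 tx 0.0001 ty -0.0000 tz 0.0099 spin 0.03
3 tx 0.0001 ty -0.0000 tz 0.0099 spin 0.03
4 tx 0.0001 ty -0.0000 tz 0.0099 spin 0.03
5 tx 0.0001 ty -0.0000 tz 0.0099 spin 0.03
6 tx 0.0001 ty -0.0000 tz 0.0099 spin 0.03
7 tx 0.0001 ty -0.0000 tz 0.0099 spin 0.03
scene [356.06984724 133.22002555]
top [395.08120256 220.77441338]
```

View pics/scene1.png

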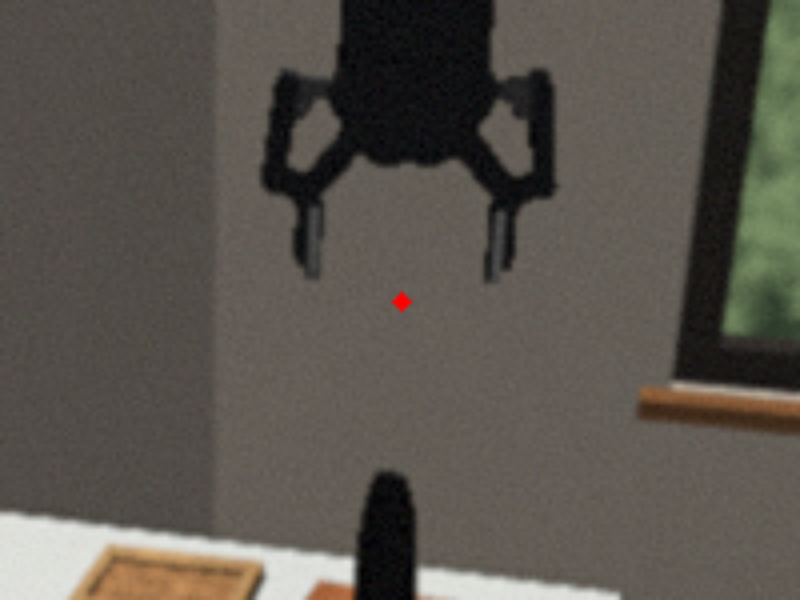

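View pics/top1.png

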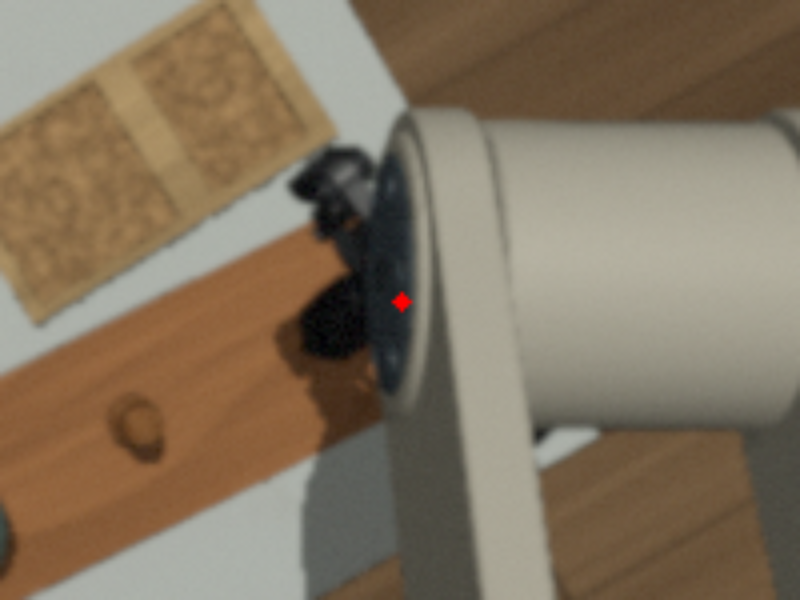

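The open fingertips show about 13 mm above the projected TCP (scene zoom: tips at row 278, dot at row 301), so the TCP is the shut tip. The vase stands squarely between the fingers. Next: descend and grip.

```bash
python3 -m inch '[{"gripper":0.0854,"tx":0,"ty":0,"tz":0.025,"spin":0},{"gripper":0.0854,"tx":0,"ty":0,"tz":0.025,"spin":0},{"gripper":0.0854,"tx":0,"ty":0,"tz":0.025,"spin":0},{"gripper":0.0854,"tx":0,"ty":0,"tz":0.025,"spin":0},{"gripper":0.0854,"tx":0,"ty":0,"tz":0.022,"spin":0},{"gripper":0.0854,"tx":0,"ty":0,"tz":0.020,"spin":0},{"gripper":0.0854,"tx":0,"ty":0,"tz":0.015,"spin":0},{"gripper":0.0854,"tx":0,"ty":0,"tz":0.010,"spin":0}]'
python3 -m inch '[{"gripper":0.06,"tx":0,"ty":0,"tz":0,"spin":0},{"gripper":0.05,"tx":0,"ty":0,"tz":0,"spin":0},{"gripper":0.04,"tx":0,"ty":0,"tz":0,"spin":0},{"gripper":0.03,"tx":0,"ty":0,"tz":0,"spin":0},{"gripper":0.02,"tx":0,"ty":0,"tz":0,"spin":0},{"gripper":0.0,"tx":0,"ty":0,"tz":0,"spin":0},{"gripper":0.0,"tx":0,"ty":0,"tz":0,"spin":0},{"gripper":0.0,"tx":0,"ty":0,"tz":0,"spin":0}]' 50
python3 plan.py vase_w 140 0.57 16
```

```text
clock: 4.3
eef_pos: [499.4, -3.0, 31.3]
tcp_rot: [-3.141, -0.001, 2.259]
contact_force: [-1.0, 0.6, -0.7]
opening: 0.999
clock: 5.1
eef_pos: [500.8, -2.6, 33.4]
tcp_rot: [3.14, 0.001, 2.26]
contact_force: [-0.8, -0.8, 6.5]
opening: 0.392
618.6004985829004 63.37924831639975
t 5.1 pos [500.8  -2.6  33.4] rot [3.14e+00 1.00e-03 2.26e+00] F [-0.8 -0.8  6.5] open 33.5 q [-0.01  0.45  2.04 -0.    0.65 -0.7 ]
total [117.8  65.9 106.6] spin 96.82
0 tx -0.0015 ty 0.0083 tz -0.0067 spin 6.05
1 tx -0.0006 ty 0.0084 tz -0.0067 spin 6.05
2 tx 0.0003 ty 0.0084 tz -0.0067 spin 6.05
3 tx 0.0012 ty 0.0084 tz -0.0067 spin 6.05
4 tx 0.0020 ty 0.0082 tz -0.0067 spin 6.05
5 tx 0.0029 ty 0.0079 tz -0.0067 spin 6.05
6 tx 0.0037 ty 0.0076 tz -0.0067 spin 6.05
7 tx 0.0045 ty 0.0071 tz -0.0067 spin 6.05
8 tx 0.0052 ty 0.0066 tz -0.0067 spin 6.05
9 tx 0.0059 ty 0.0060 tz -0.0067 spin 6.05
10 tx 0.0065 ty 0.0054 tz -0.0067 spin 6.05
11 tx 0.0070 ty 0.0047 tz -0.0067 spin 6.05
12 tx 0.0075 ty 0.0039 tz -0.0067 spin 6.05
13 tx 0.0078 ty 0.0031 tz -0.0067 spin 6.05
14 tx 0.0081 ty 0.0023 tz -0.0067 spin 6.05
15 tx 0.0083 ty 0.0014 tz -0.0067 spin 6.05
```

```bash
python3 -m inch '[{"gripper":0,"tx":0,"ty":0,"tz":-0.005,"spin":0},{"gripper":0,"tx":0,"ty":0,"tz":-0.010,"spin":0},{"gripper":0,"tx":0,"ty":0,"tz":-0.012,"spin":0},{"gripper":0,"tx":0,"ty":0,"tz":-0.015,"spin":3},{"gripper":0,"tx":0,"ty":0,"tz":-0.015,"spin":6},{"gripper":0,"tx":0,"ty":0,"tz":-0.010,"spin":8},{"gripper":0,"tx":0,"ty":0,"tz":-0.008,"spin":8},{"gripper":0,"tx":0,"ty":0,"tz":-0.005,"spin":8}]'
python3 plan.py vase_w 113 0.57 8
```

```text
clock: 5.9
eef_pos: [500.5, -2.5, 114.1]
tcp_rot: [3.14, 0.0, 1.678]
contact_force: [0.3, 0.5, -2.0]
opening: 0.399
618.6004985829004 63.37924831639975
t 5.9 pos [500.5  -2.5 114.1] rot [3.14  0.    1.678] F [ 0.3  0.5 -2. ] open 34.1 q [-0.01  0.31  2.    0.    0.83 -0.12]
total [118.1  65.8  -1.1] spin 63.49
0 tx 0.0066 ty 0.0156 tz 0.0001 spin 7.94
1 tx 0.0087 ty 0.0145 tz 0.0001 spin 7.94
2 tx 0.0106 ty 0.0132 tz 0.0001 spin 7.94
3 tx 0.0123 ty 0.0116 tz 0.0001 spin 7.94
4 tx 0.0138 ty 0.0098 tz 0.0001 spin 7.94
5 tx 0.0150 ty 0.0078 tz 0.0001 spin 7.94
6 tx 0.0159 ty 0.0056 tz 0.0001 spin 7.94
7 tx 0.0166 ty 0.0034 tz 0.0001 spin 7.94
```

```bash
python3 -m inch '[{"gripper":0,"tx":0.007,"ty":0.016,"tz":0,"spin":7.9},{"gripper":0,"tx":0.009,"ty":0.0145,"tz":0,"spin":7.9},{"gripper":0,"tx":0.0105,"ty":0.013,"tz":0,"spin":7.9},{"gripper":0,"tx":0.012,"ty":0.0115,"tz":0,"spin":7.9},{"gripper":0,"tx":0.014,"ty":0.010,"tz":0,"spin":7.9},{"gripper":0,"tx":0.015,"ty":0.008,"tz":0,"spin":7.9},{"gripper":0,"tx":0.016,"ty":0.0055,"tz":0,"spin":7.9},{"gripper":0,"tx":0.0165,"ty":0.0035,"tz":0,"spin":7.9}]'
python3 plan.py vase_w 36 0.57 4
python3 - <<'E'
from h import *
s=sense()
for n in("scene","top"):
    f=grab_frame(n);im=f["pixels"][:,:,::-1].copy()
    u=proj(f,s["eef_pos"])[0]
    x,y=np.int32(u)
    cv2.imwrite(f"pics/{n}2.png",cv2.resize(im[y-75:y+75,x-100:x+100],(800,600)))
E
```

```text
clock: 6.7
eef_pos: [618.8, 65.0, 113.4]
tcp_rot: [3.141, -0.0, 0.575]
contact_force: [1.2, 0.4, -2.6]
opening: 0.403
618.6004985829004 63.37924831639975
t 6.7 pos [618.8  65.  113.4] rot [ 3.141 -0.     0.575] F [ 1.2  0.4 -2.6] open 34.4 q [ 0.1   0.48  1.73 -0.    0.93  1.1 ]
total [ -0.2  -1.6 -77.4] spin 0.3
0 tx -0.0003 ty 0.0003 tz 0.0193 spin 0.07
1 tx -0.0003 ty 0.0003 tz 0.0193 spin 0.07
2 tx -0.0003 ty 0.0003 tz 0.0193 spin 0.07
3 tx -0.0003 ty 0.0003 tz 0.0193 spin 0.07
```

View pics/scene2.png

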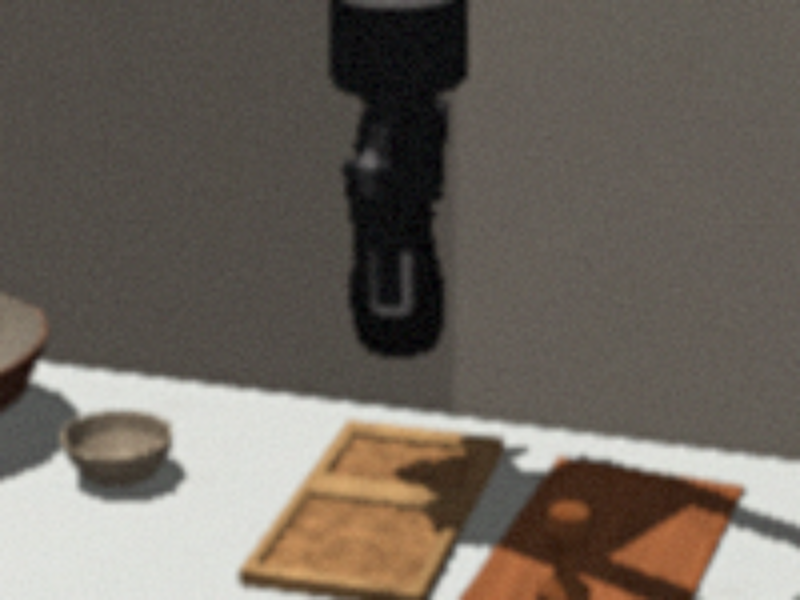

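View pics/top2.png

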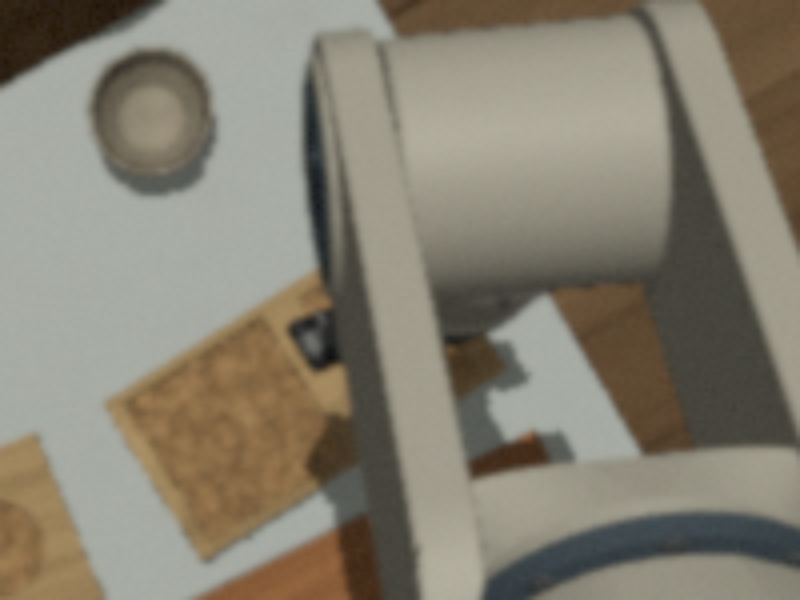

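The vase hangs upright and centred between the pads (scene zoom, bottom at row 352) with nothing in its way. Next: lower it, aiming for TCP z of about 35.

```bash
python3 -m inch '[{"gripper":0,"tx":0,"ty":0.0015,"tz":0.010,"spin":0},{"gripper":0,"tx":0,"ty":0,"tz":0.015,"spin":0},{"gripper":0,"tx":0,"ty":0,"tz":0.015,"spin":0},{"gripper":0,"tx":0,"ty":0,"tz":0.015,"spin":0},{"gripper":0,"tx":0,"ty":0,"tz":0.012,"spin":0},{"gripper":0,"tx":0,"ty":0,"tz":0.006,"spin":0},{"gripper":0,"tx":0,"ty":0,"tz":0.003,"spin":0},{"gripper":0,"tx":0,"ty":0,"tz":0,"spin":0}]'
python3 plan.py vase_w 34.5 0.57 1
```

```text
clock: 7.6
eef_pos: [619.0, 63.3, 36.0]
tcp_rot: [-3.141, 0.0, 0.581]
contact_force: [-0.3, -0.6, -1.4]
opening: 0.398
618.6004985829004 63.37924831639975
t 7.6 pos [619.   63.3  36. ] rot [-3.141  0.     0.581] F [-0.3 -0.6 -1.4] open 34.0 q [ 0.1   0.58  1.77 -0.    0.79  1.09]
total [-0.4  0.1 -1.5] spin 0.63
0 tx -0.0003 ty -0.0003 tz 0.0015 spin 0.63
```

```bash
python3 -m inch '[{"gripper":0,"tx":0,"ty":0,"tz":0.001,"spin":0},{"gripper":0,"tx":0,"ty":0,"tz":0.0005,"spin":0},{"gripper":0,"tx":0,"ty":0,"tz":0,"spin":0},{"gripper":0.04,"tx":0,"ty":0,"tz":0,"spin":0},{"gripper":0.05,"tx":0,"ty":0,"tz":0,"spin":0},{"gripper":0.06,"tx":0,"ty":0,"tz":0,"spin":0},{"gripper":0.06,"tx":0,"ty":0,"tz":0,"spin":0},{"gripper":0.06,"tx":0,"ty":0,"tz":0,"spin":0}]'
python3 -m inch '[{"gripper":0.06,"tx":0,"ty":0,"tz":-0.010,"spin":0},{"gripper":0.06,"tx":0,"ty":0,"tz":-0.020,"spin":0},{"gripper":0.06,"tx":0,"ty":0,"tz":-0.025,"spin":0},{"gripper":0.06,"tx":0,"ty":0,"tz":-0.025,"spin":0},{"gripper":0.06,"tx":0,"ty":0,"tz":-0.025,"spin":0},{"gripper":0.06,"tx":0,"ty":0,"tz":-0.025,"spin":0},{"gripper":0.06,"tx":0,"ty":0,"tz":-0.02,"spin":0},{"gripper":0.06,"tx":0,"ty":0,"tz":-0.010,"spin":0}]'
python3 plan.py stamp 150 1.966 10
```

```text
clock: 8.4
eef_pos: [619.1, 63.3, 34.9]
tcp_rot: [3.142, -0.0, 0.581]
contact_force: [0.1, 0.6, 0.3]
opening: 0.705
clock: 9.2
eef_pos: [619.9, 63.4, 197.6]
tcp_rot: [3.14, -0.003, 0.581]
contact_force: [0.2, 0.5, 0.7]
opening: 0.704
443.5 110.5
t 9.2 pos [619.9  63.4 197.6] rot [ 3.14e+00 -3.00e-03  5.81e-01] F [0.2 0.5 0.7] open 60.1 q [0.1  0.38 1.67 0.   1.09 1.09]
total [-176.4   47.1  -47.6] spin -79.37
0 tx -0.0122 ty -0.0136 tz 0.0048 spin -7.94
1 tx -0.0102 ty -0.0152 tz 0.0048 spin -7.94
2 tx -0.0080 ty -0.0164 tz 0.0048 spin -7.94
3 tx -0.0056 ty -0.0174 tz 0.0048 spin -7.94
4 tx -0.0032 ty -0.0180 tz 0.0048 spin -7.94
5 tx -0.0007 ty -0.0182 tz 0.0048 spin -7.94
6 tx 0.0019 ty -0.0182 tz 0.0048 spin -7.94
7 tx 0.0043 ty -0.0177 tz 0.0048 spin -7.94
8 tx 0.0068 ty -0.0170 tz 0.0048 spin -7.94
9 tx 0.0090 ty -0.0159 tz 0.0048 spin -7.94
```

```bash
python3 -m inch '[{"gripper":0.06,"tx":-0.012,"ty":-0.014,"tz":0,"spin":-8},{"gripper":0.06,"tx":-0.010,"ty":-0.015,"tz":0,"spin":-8},{"gripper":0.06,"tx":-0.008,"ty":-0.0165,"tz":0,"spin":-8},{"gripper":0.06,"tx":-0.006,"ty":-0.0175,"tz":0,"spin":-8},{"gripper":0.06,"tx":-0.003,"ty":-0.018,"tz":0,"spin":-8},{"gripper":0.06,"tx":-0.001,"ty":-0.018,"tz":0,"spin":-8},{"gripper":0.06,"tx":0.002,"ty":-0.018,"tz":0,"spin":-8},{"gripper":0.06,"tx":0.004,"ty":-0.018,"tz":0,"spin":-8}]'
python3 plan.py stamp 150 1.966 2
python3 - <<'E'
from h import *
for n in("scene","top"):
    f=grab_frame(n);im=f["pixels"][:,:,::-1].copy()
    for t in("vase_mid","stamp_mid"):
        print(n,t,[(round(d["conf"],2),d["centre"]) for d in masks_of(n,t)])
    cv2.imwrite(f"pics/{n}3.png",cv2.resize(im[130:280,240:440],(800,600)))
E
```

```text
clock: 10.0
eef_pos: [476.7, 100.3, 194.7]
tcp_rot: [-3.141, 0.0, 1.704]
contact_force: [-0.4, -0.2, -0.1]
opening: 0.708
443.5 110.5
t 10.0 pos [476.7 100.3 194.7] rot [-3.141  0.     1.704] F [-0.4 -0.2 -0.1] open 60.5 q [0.2  0.18 1.96 0.   1.   0.07]
total [-33.2  10.2 -44.7] spin -15.04
0 tx 0.0072 ty -0.0158 tz 0.0223 spin -7.52
1 tx 0.0092 ty -0.0147 tz 0.0223 spin -7.52
scene vase_mid [(0.73, [189.1, 293.5])]
scene stamp_mid [(0.66, [229.6, 340.4])]
top vase_mid [(0.57, [166.4, 349.9]), (0.32, [155.1, 192.9])]
top stamp_mid []
```

View pics/scene3.png

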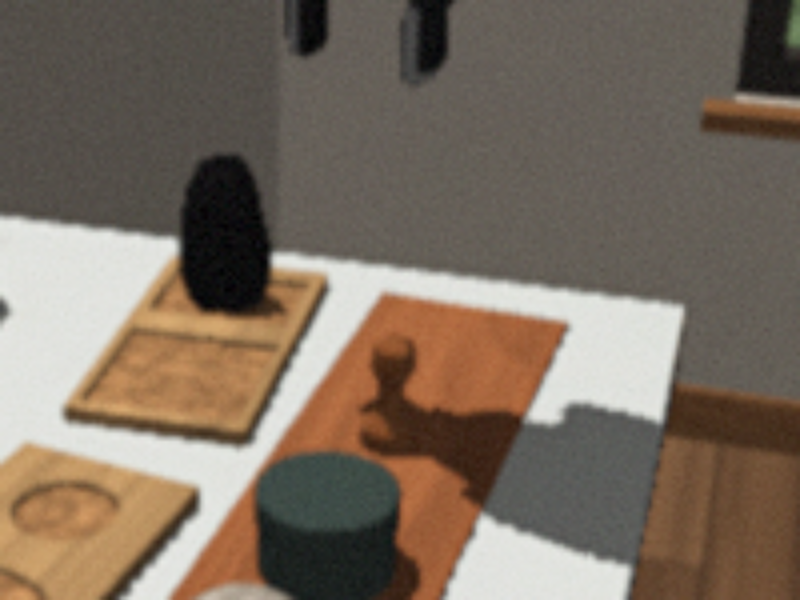

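View pics/top3.png

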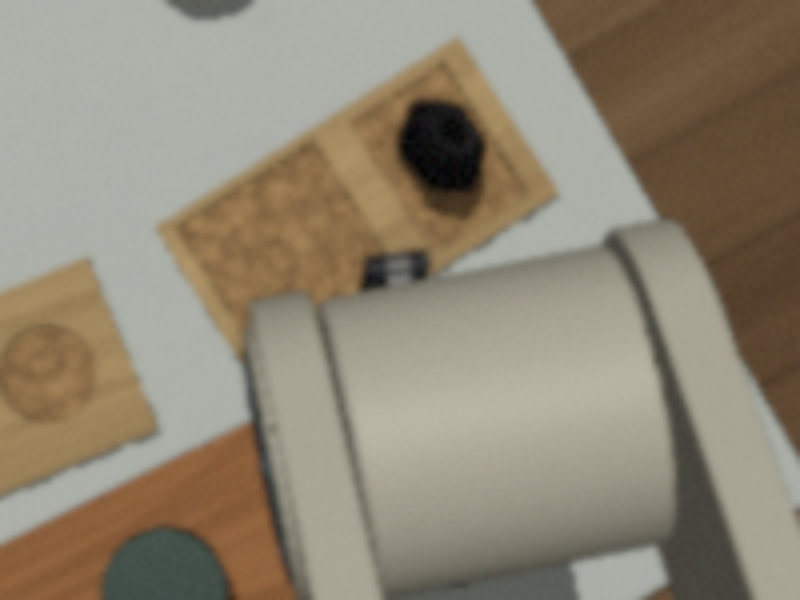

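The vase stands upright in the oblong well (scene zoom, base at (225,305)), clear of its edges. For the stamp I check the knob position by unprojecting it from both views.

```bash
python3 - <<'E'
from h import *
s=grab_frame("scene");t=grab_frame("top")
print(unproj(s,[240+393/4,130+352/4],57),unproj(s,[240+382/4,130+435/4],8),unproj(t,[160+487*.35,140+315*.35],62))
E
```

```text
[[443.88455819 105.92410401  57.        ]] [[445.94765279 109.38360947   8.        ]] [[442.41850966 106.54635728  62.        ]]
```

```bash
sed -i 's/"stamp":(443.5,110.5)/"stamp":(443.8,107.5)/' plan.py
python3 -m inch '[{"gripper":0.06,"tx":0.006,"ty":-0.016,"tz":0.02,"spin":-7.5},{"gripper":0.06,"tx":0.006,"ty":-0.016,"tz":0.02,"spin":-7.5},{"gripper":0.06,"tx":0,"ty":0,"tz":0.005,"spin":0},{"gripper":0.06,"tx":0,"ty":0,"tz":0,"spin":0},{"gripper":0.06,"tx":0,"ty":0,"tz":0,"spin":0},{"gripper":0.06,"tx":0,"ty":0,"tz":0,"spin":0},{"gripper":0.06,"tx":0,"ty":0,"tz":0,"spin":0},{"gripper":0.06,"tx":0,"ty":0,"tz":0,"spin":0}]'
python3 plan.py stamp 20 1.966 1
```

```text
clock: 11.2
eef_pos: [444.6, 105.9, 150.2]
tcp_rot: [3.141, 0.0, 1.959]
contact_force: [0.2, -0.5, 0.9]
opening: 0.704
443.8 107.5
t 11.2 pos [444.6 105.9 150.2] rot [3.141 0.    1.959] F [ 0.2 -0.5  0.9] open 60.1 q [ 0.23  0.2   2.06 -0.    0.88 -0.16]
total [  -0.8    1.6 -130.2] spin -0.41
0 tx 0.0018 ty -0.0001 tz 0.1302 spin -0.41
```

```bash
python3 -m inch '[{"gripper":0.06,"tx":0.002,"ty":0,"tz":0.015,"spin":0},{"gripper":0.06,"tx":0,"ty":0,"tz":0.02,"spin":0},{"gripper":0.06,"tx":0,"ty":0,"tz":0.02,"spin":0},{"gripper":0.06,"tx":0,"ty":0,"tz":0.02,"spin":0},{"gripper":0.06,"tx":0,"ty":0,"tz":0.02,"spin":0},{"gripper":0.06,"tx":0,"ty":0,"tz":0.018,"spin":0},{"gripper":0.06,"tx":0,"ty":0,"tz":0.012,"spin":0},{"gripper":0.06,"tx":0,"ty":0,"tz":0.005,"spin":0}]'
python3 -m inch '[{"gripper":0.05,"tx":0,"ty":0,"tz":0,"spin":0},{"gripper":0.04,"tx":0,"ty":0,"tz":0,"spin":0},{"gripper":0.03,"tx":0,"ty":0,"tz":0,"spin":0},{"gripper":0.02,"tx":0,"ty":0,"tz":0,"spin":0},{"gripper":0.01,"tx":0,"ty":0,"tz":0,"spin":0},{"gripper":0.0,"tx":0,"ty":0,"tz":0,"spin":0},{"gripper":0.0,"tx":0,"ty":0,"tz":0,"spin":0},{"gripper":0.0,"tx":0,"ty":0,"tz":0,"spin":0}]' 40
python3 - <<'E'
from h import *
f=grab_frame("scene");im=f["pixels"][:,:,::-1]
cv2.imwrite("pics/scene4.png",cv2.resize(im[150:270,260:420],(800,600)))
E
```

```text
clock: 12.0
eef_pos: [442.9, 107.6, 18.9]
tcp_rot: [-3.14, -0.0, 1.959]
contact_force: [-0.3, 0.8, 0.4]
opening: 0.7
clock: 12.8
eef_pos: [443.7, 107.8, 20.7]
tcp_rot: [3.14, 0.0, 1.96]
contact_force: [-0.9, -2.0, 7.4]
opening: 0.279
```

View pics/scene4.png

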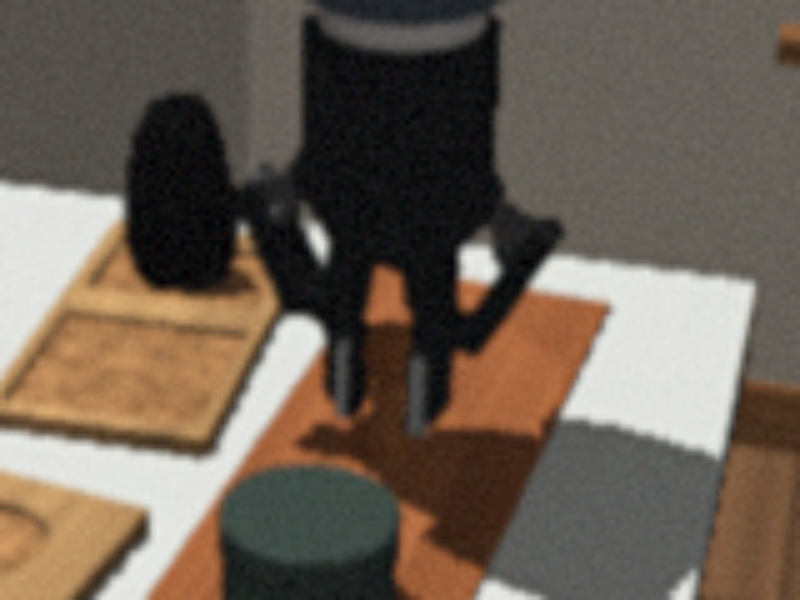

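The fingers stopped at 24 mm on the stamp, upright between the pads. Next: lift.

```bash
python3 -m inch '[{"gripper":0,"tx":0,"ty":0,"tz":-0.005,"spin":0},{"gripper":0,"tx":0,"ty":0,"tz":-0.010,"spin":0},{"gripper":0,"tx":0,"ty":0,"tz":-0.015,"spin":0},{"gripper":0,"tx":0,"ty":0,"tz":-0.015,"spin":0},{"gripper":0,"tx":0,"ty":0,"tz":-0.015,"spin":0},{"gripper":0,"tx":0,"ty":0,"tz":-0.012,"spin":0},{"gripper":0,"tx":0,"ty":0,"tz":-0.008,"spin":0},{"gripper":0,"tx":0,"ty":0,"tz":0,"spin":0}]'
python3 plan.py stamp_w 100 1.966 8
python3 - <<'E'
from h import *
f=grab_frame("scene");im=f["pixels"][:,:,::-1]
cv2.imwrite("pics/scene5.png",cv2.resize(im[120:240,260:420],(800,600)))
E
```

```text
clock: 13.65
eef_pos: [444.0, 107.9, 101.0]
tcp_rot: [3.139, 0.0, 1.96]
contact_force: [0.2, -0.1, -0.2]
opening: 0.274
498.89483400683696 274.6811820887548
t 13.65 pos [444.  107.9 101. ] rot [3.139 0.    1.96 ] F [ 0.2 -0.1 -0.2] open 23.4 q [ 0.24  0.28  2.1  -0.    0.76 -0.15]
total [ 54.9 166.8  -1. ] spin -0.37
0 tx 0.0167 ty 0.0143 tz 0.0001 spin -0.05
1 tx 0.0167 ty 0.0143 tz 0.0001 spin -0.05
2 tx 0.0167 ty 0.0143 tz 0.0001 spin -0.05
3 tx 0.0167 ty 0.0143 tz 0.0001 spin -0.05
4 tx 0.0166 ty 0.0143 tz 0.0001 spin -0.05
5 tx 0.0166 ty 0.0143 tz 0.0001 spin -0.05
6 tx 0.0166 ty 0.0143 tz 0.0001 spin -0.05
7 tx 0.0166 ty 0.0144 tz 0.0001 spin -0.05
```

View pics/scene5.png

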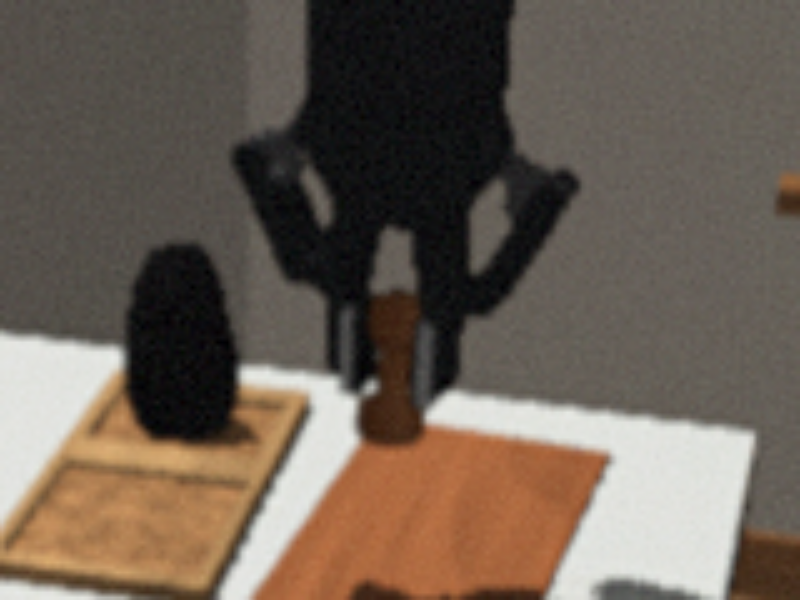

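The stamp hangs upright, its base at zoom (392,425). Next: move to its well.

```bash
python3 -m inch '[{"gripper":0,"tx":0.010,"ty":0.0085,"tz":0,"spin":0},{"gripper":0,"tx":0.018,"ty":0.015,"tz":0,"spin":0},{"gripper":0,"tx":0.022,"ty":0.019,"tz":0,"spin":0},{"gripper":0,"tx":0.022,"ty":0.019,"tz":0,"spin":0},{"gripper":0,"tx":0.022,"ty":0.019,"tz":0,"spin":0},{"gripper":0,"tx":0.020,"ty":0.018,"tz":0,"spin":0},{"gripper":0,"tx":0.013,"ty":0.011,"tz":0,"spin":0},{"gripper":0,"tx":0.006,"ty":0.005,"tz":0,"spin":0}]'
python3 -m inch '[{"gripper":0,"tx":0,"ty":0,"tz":0.008,"spin":0},{"gripper":0,"tx":0,"ty":0,"tz":0.015,"spin":0},{"gripper":0,"tx":0,"ty":0,"tz":0.015,"spin":0},{"gripper":0,"tx":0,"ty":0,"tz":0.015,"spin":0},{"gripper":0,"tx":0,"ty":0,"tz":0.010,"spin":0},{"gripper":0,"tx":0,"ty":0,"tz":0.005,"spin":0},{"gripper":0,"tx":0,"ty":0,"tz":0.002,"spin":0},{"gripper":0,"tx":0,"ty":0,"tz":0,"spin":0}]'
python3 plan.py stamp_w 21.5 1.966 1
python3 - <<'E'
from h import *
f=grab_frame("scene");im=f["pixels"][:,:,::-1]
cv2.imwrite("pics/scene6.png",cv2.resize(im[180:315,180:360],(800,600)))
E
```

```text
clock: 14.5
eef_pos: [498.9, 275.8, 99.1]
tcp_rot: [-3.141, -0.0, 1.961]
contact_force: [0.0, -1.3, -1.2]
opening: 0.281
clock: 15.3
eef_pos: [498.9, 274.2, 29.7]
tcp_rot: [-3.142, -0.0, 1.96]
contact_force: [0.1, 0.3, -0.1]
opening: 0.278
498.89483400683696 274.6811820887548
t 15.3 pos [498.9 274.2  29.7] rot [-3.142 -0.     1.96 ] F [ 0.1  0.3 -0.1] open 23.7 q [0.5  0.53 1.89 0.   0.72 0.11]
total [ 0.   0.5 -8.2] spin -0.37
0 tx 0.0004 ty 0.0002 tz 0.0082 spin -0.37
```

View pics/scene6.png

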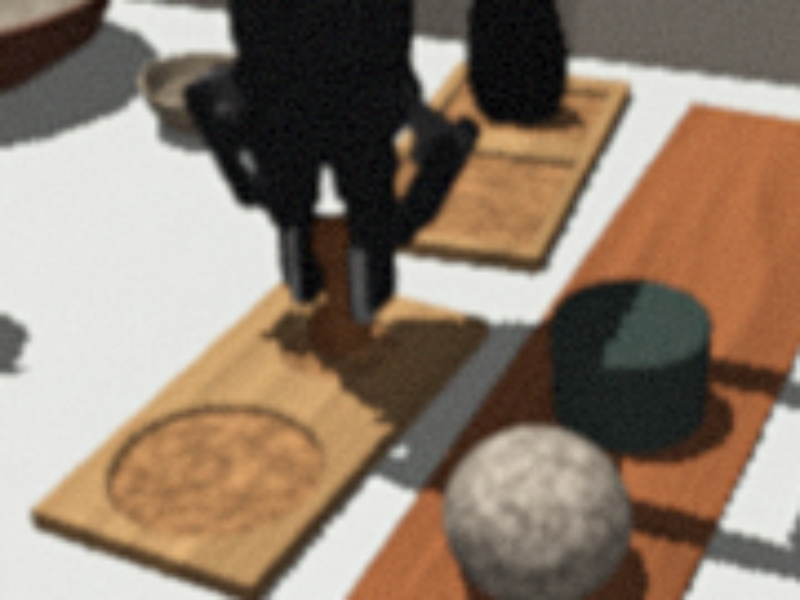

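```bash
python3 -m inch '[{"gripper":0,"tx":0,"ty":0,"tz":0.005,"spin":0},{"gripper":0,"tx":0,"ty":0,"tz":0.002,"spin":0},{"gripper":0,"tx":0,"ty":0,"tz":0.001,"spin":0},{"gripper":0,"tx":0,"ty":0,"tz":0,"spin":0},{"gripper":0.03,"tx":0,"ty":0,"tz":0,"spin":0},{"gripper":0.04,"tx":0,"ty":0,"tz":0,"spin":0},{"gripper":0.05,"tx":0,"ty":0,"tz":0,"spin":0},{"gripper":0.05,"tx":0,"ty":0,"tz":0,"spin":0}]'
python3 -m inch '[{"gripper":0.05,"tx":0,"ty":0,"tz":-0.010,"spin":0},{"gripper":0.05,"tx":0,"ty":0,"tz":-0.020,"spin":0},{"gripper":0.05,"tx":0,"ty":0,"tz":-0.025,"spin":0},{"gripper":0.05,"tx":0,"ty":0,"tz":-0.025,"spin":0},{"gripper":0.05,"tx":0,"ty":0,"tz":-0.02,"spin":0},{"gripper":0.06,"tx":0,"ty":0,"tz":-0.015,"spin":0},{"gripper":0.07,"tx":0,"ty":0,"tz":-0.01,"spin":0},{"gripper":0.0854,"tx":0,"ty":0,"tz":0,"spin":0}]'
python3 plan.py tin 120 1.966 8
python3 - <<'E'
from h import *
f=grab_frame("scene");im=f["pixels"][:,:,::-1]
cv2.imwrite("pics/scene7.png",cv2.resize(im[180:315,180:360],(800,600)))
E
```

```text
clock: 16.15
eef_pos: [498.8, 274.2, 21.8]
tcp_rot: [3.141, -0.0, 1.96]
contact_force: [-0.5, -0.7, 0.5]
opening: 0.585
clock: 16.95
eef_pos: [499.6, 274.6, 148.5]
tcp_rot: [3.139, -0.0, 1.96]
contact_force: [0.4, -0.5, 0.6]
opening: 0.966
385.5 209.5
t 16.95 pos [499.6 274.6 148.5] rot [ 3.139 -0.     1.96 ] F [ 0.4 -0.5  0.6] open 82.5 q [0.5  0.36 1.83 0.   0.95 0.11]
total [-114.1  -65.1  -28.5] spin -0.37
0 tx -0.0021 ty -0.0163 tz 0.0036 spin -0.05
1 tx -0.0021 ty -0.0163 tz 0.0036 spin -0.05
2 tx -0.0021 ty -0.0163 tz 0.0036 spin -0.05
3 tx -0.0021 ty -0.0163 tz 0.0036 spin -0.05
4 tx -0.0021 ty -0.0163 tz 0.0036 spin -0.05
5 tx -0.0021 ty -0.0163 tz 0.0036 spin -0.05
6 tx -0.0021 ty -0.0163 tz 0.0036 spin -0.05
7 tx -0.0020 ty -0.0163 tz 0.0036 spin -0.05
```

View pics/scene7.png

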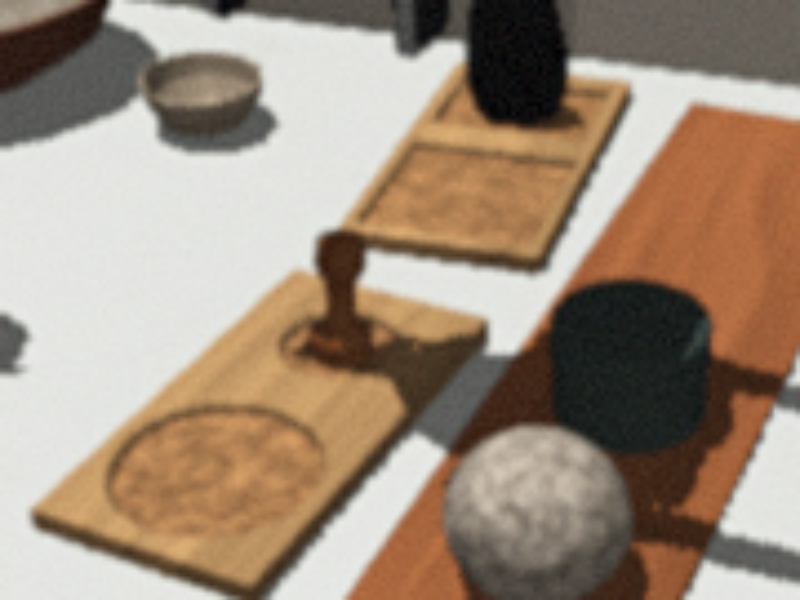

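The stamp stands in the small well (zoom (340,345)), upright. Now I refine the tin and ball centres from the first top view: tin lid at zoom (347,395), ball at (218,458).

```bash
python3 - <<'E'
from h import *
s=grab_frame("scene");t=grab_frame("top");a=180/4.444
print("tin top",unproj(t,[160+347*.35,140+394*.35],49),"scene lid",unproj(s,[180+632/4.444,180+326/4.444],49))
print("ball",unproj(t,[160+218*.35,140+458*.35],32), unproj(s,[180+538/4.444,180+513/4.444],32))
for n in("tin_mid","cord_ball_mid"):
    for f,c in((s,"scene"),(t,"top")):
        m=masks_of(c,n)
        for d in m:print(n,c,round(d["conf"],2),d["centre"],fit([(f,d["pixels"])],M[n],4,(385,209) if n[0]=="t" else (335,307)))
E
```

```text
tin top [[383.66764352 207.48903045  49.        ]] scene lid [[381.58243107 212.68905712  49.        ]]
ball [[333.79965249 303.52377196  32.        ]] [[334.83841961 306.04497374  32.        ]]
tin_mid scene 0.92 [260.8, 318.1] (array([388.32697281, 209.28277179]), np.float64(0.9269327671620663))
tin_mid top 0.94 [281.2, 272.9] (array([380.6902935 , 223.47144872]), np.float64(0.5201184300022673))
cord_ball_mid scene 0.61 [293.4, 298.6] (array([335.63762964, 307.5050719 ]), np.float64(0.9513939056091832))
cord_ball_mid top 0.65 [298.7, 233.0] (array([335.44817229, 306.6489308 ]), np.float64(0.857328190590178))
```

```bash
sed -i 's/"tin":(385.5,209.5),"ball":(335,306.7)/"tin":(384.5,209.5),"ball":(334.8,306)/' plan.py
python3 -m inch '[{"gripper":0.0854,"tx":-0.001,"ty":-0.012,"tz":0,"spin":0},{"gripper":0.0854,"tx":-0.002,"ty":-0.019,"tz":0,"spin":0},{"gripper":0.0854,"tx":-0.003,"ty":-0.025,"tz":0.005,"spin":0},{"gripper":0.0854,"tx":-0.003,"ty":-0.025,"tz":0.010,"spin":0},{"gripper":0.0854,"tx":-0.003,"ty":-0.025,"tz":0.010,"spin":0},{"gripper":0.0854,"tx":-0.003,"ty":-0.017,"tz":0.010,"spin":0},{"gripper":0.0854,"tx":-0.001,"ty":-0.008,"tz":0.005,"spin":0},{"gripper":0.0854,"tx":0,"ty":0,"tz":0,"spin":0}]'
python3 plan.py tin 10 1.966 1
```

```text
clock: 18.1
eef_pos: [382.2, 208.9, 106.3]
tcp_rot: [-3.14, 0.0, 1.96]
contact_force: [-0.1, 0.2, 0.0]
opening: 0.999
384.5 209.5
t 18.1 pos [382.2 208.9 106.3] rot [-3.14  0.    1.96] F [-0.1  0.2  0. ] open 85.3 q [ 0.5   0.24  2.13 -0.    0.77  0.11]
total [  2.3   0.6 -96.3] spin -0.37
0 tx -0.0003 ty 0.0024 tz 0.0963 spin -0.37
```

```bash
python3 -m inch '[{"gripper":0.0854,"tx":0,"ty":0.002,"tz":0.010,"spin":0},{"gripper":0.0854,"tx":0,"ty":0,"tz":0.012,"spin":0},{"gripper":0.0854,"tx":0,"ty":0,"tz":0.012,"spin":0},{"gripper":0.0854,"tx":0,"ty":0,"tz":0.012,"spin":0},{"gripper":0.0854,"tx":0,"ty":0,"tz":0.010,"spin":0},{"gripper":0.0854,"tx":0,"ty":0,"tz":0.004,"spin":0},{"gripper":0.0854,"tx":0,"ty":0,"tz":0,"spin":0},{"gripper":0.0854,"tx":0,"ty":0,"tz":0,"spin":0}]'
python3 plan.py tin 10 1.966 1
python3 - <<'E'
from h import *
f=grab_frame("scene");im=f["pixels"][:,:,::-1]
cv2.imwrite("pics/scene8.png",cv2.resize(im[190:310,240:400],(800,600)))
E
```

```text
clock: 18.9
eef_pos: [385.6, 210.6, 46.8]
tcp_rot: [3.142, -0.0, 1.96]
contact_force: [0.2, -0.1, 0.7]
opening: 1.004
384.5 209.5
t 18.9 pos [385.6 210.6  46.8] rot [ 3.142 -0.     1.96 ] F [ 0.2 -0.1  0.7] open 85.7 q [0.5  0.36 2.16 0.   0.62 0.11]
total [ -1.1  -1.1 -36.8] spin -0.37
0 tx -0.0006 ty -0.0014 tz 0.0368 spin -0.37
```

View pics/scene8.png

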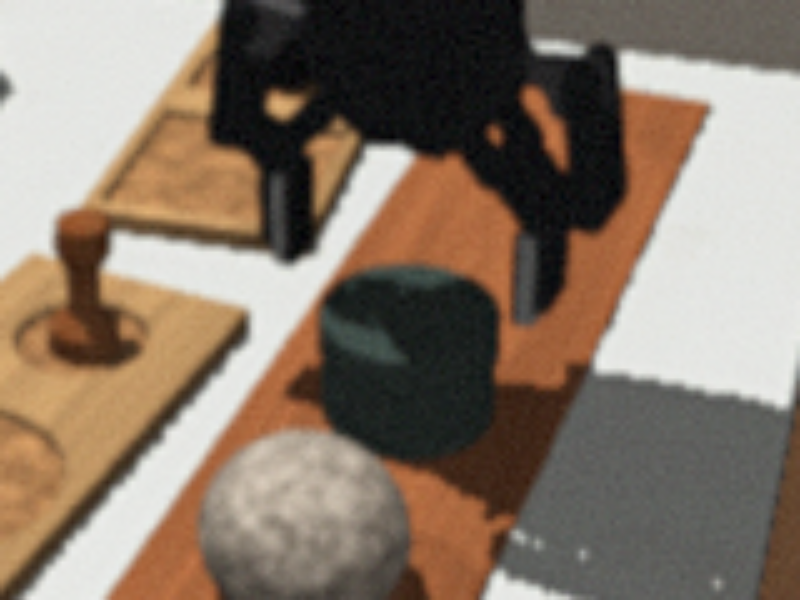

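The tip midpoint (407,288), dropped about 25 px to lid height, falls on the lid centre (410,315). It is aligned, so I descend and grip.

```bash
python3 -m inch '[{"gripper":0.0854,"tx":0,"ty":0,"tz":0.005,"spin":0},{"gripper":0.0854,"tx":0,"ty":0,"tz":0.008,"spin":0},{"gripper":0.0854,"tx":0,"ty":0,"tz":0.008,"spin":0},{"gripper":0.0854,"tx":0,"ty":0,"tz":0.008,"spin":0},{"gripper":0.0854,"tx":0,"ty":0,"tz":0.005,"spin":0},{"gripper":0.0854,"tx":0,"ty":0,"tz":0.002,"spin":0},{"gripper":0.0854,"tx":0,"ty":0,"tz":0,"spin":0},{"gripper":0.08,"tx":0,"ty":0,"tz":0,"spin":0}]'
python3 -m inch '[{"gripper":0.075,"tx":0,"ty":0,"tz":0,"spin":0},{"gripper":0.07,"tx":0,"ty":0,"tz":0,"spin":0},{"gripper":0.065,"tx":0,"ty":0,"tz":0,"spin":0},{"gripper":0.05,"tx":0,"ty":0,"tz":0,"spin":0},{"gripper":0.0,"tx":0,"ty":0,"tz":0,"spin":0},{"gripper":0.0,"tx":0,"ty":0,"tz":0,"spin":0},{"gripper":0.0,"tx":0,"ty":0,"tz":0,"spin":0},{"gripper":0.0,"tx":0,"ty":0,"tz":0,"spin":0}]' 50
python3 plan.py tin 75 1.966 1
```

```text
clock: 19.75
eef_pos: [385.6, 210.5, 10.8]
tcp_rot: [3.141, -0.0, 1.96]
contact_force: [0.3, -0.2, -0.2]
opening: 0.942
clock: 20.55
eef_pos: [385.7, 210.6, 11.4]
tcp_rot: [3.141, -0.0, 1.96]
contact_force: [-2.3, -1.4, 12.2]
opening: 0.753
384.5 209.5
t 20.55 pos [385.7 210.6  11.4] rot [ 3.141 -0.     1.96 ] F [-2.3 -1.4 12.2] open 64.3 q [0.5  0.43 2.18 0.   0.53 0.11]
total [-1.2 -1.1 63.6] spin -0.37
0 tx -0.0005 ty -0.0015 tz -0.0636 spin -0.37
```

```bash
python3 -m inch '[{"gripper":0,"tx":0,"ty":0,"tz":-0.004,"spin":0},{"gripper":0,"tx":0,"ty":0,"tz":-0.008,"spin":0},{"gripper":0,"tx":0,"ty":0,"tz":-0.012,"spin":0},{"gripper":0,"tx":0,"ty":0,"tz":-0.014,"spin":0},{"gripper":0,"tx":0,"ty":0,"tz":-0.014,"spin":0},{"gripper":0,"tx":0,"ty":0,"tz":-0.014,"spin":0},{"gripper":0,"tx":0,"ty":0,"tz":-0.010,"spin":0},{"gripper":0,"tx":0,"ty":0,"tz":-0.004,"spin":0}]'
python3 plan.py tin_w 90 1.966 8
python3 - <<'E'
from h import *
f=grab_frame("scene");im=f["pixels"][:,:,::-1]
cv2.imwrite("pics/scene9.png",cv2.resize(im[160:310,220:420],(800,600)))
E
```

```text
clock: 21.35
eef_pos: [386.1, 210.8, 92.2]
tcp_rot: [3.14, -0.0, 1.96]
contact_force: [-0.5, 0.9, -0.7]
opening: 0.752
461.5684396924372 364.2118488319772
t 21.35 pos [386.1 210.8  92.2] rot [ 3.14 -0.    1.96] F [-0.5  0.9 -0.7] open 64.2 q [ 0.5   0.27  2.14 -0.    0.73  0.11]
total [ 75.5 153.4  -2.2] spin -0.37
0 tx 0.0142 ty 0.0160 tz 0.0003 spin -0.05
1 tx 0.0142 ty 0.0160 tz 0.0003 spin -0.05
2 tx 0.0141 ty 0.0160 tz 0.0003 spin -0.05
3 tx 0.0141 ty 0.0160 tz 0.0003 spin -0.05
4 tx 0.0141 ty 0.0161 tz 0.0003 spin -0.05
5 tx 0.0141 ty 0.0161 tz 0.0003 spin -0.05
6 tx 0.0141 ty 0.0161 tz 0.0003 spin -0.05
7 tx 0.0141 ty 0.0161 tz 0.0003 spin -0.05
```

View pics/scene9.png

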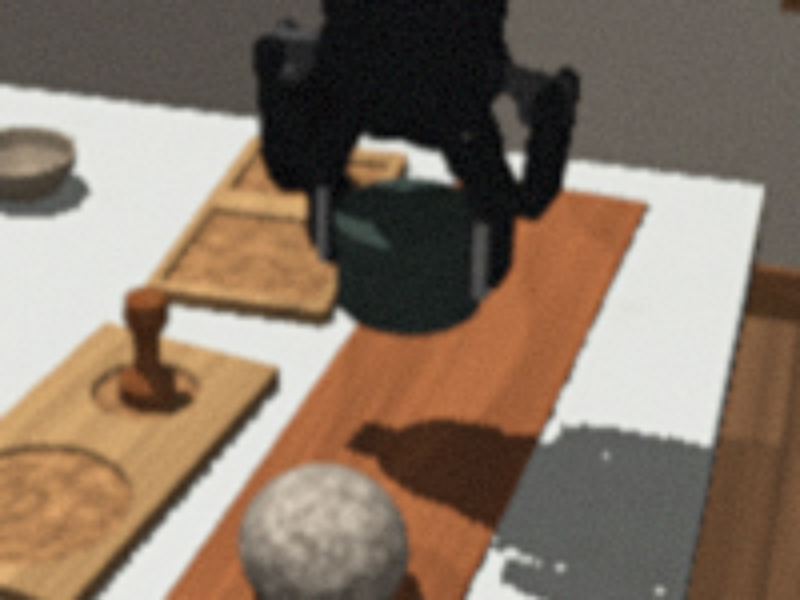

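The tin is held level, and the pads sit well above its underside (tips at row 290, underside at row 325). Next: go to the large round well.

```bash
python3 -m inch '[{"gripper":0,"tx":0.006,"ty":0.007,"tz":0,"spin":0},{"gripper":0,"tx":0.012,"ty":0.014,"tz":0,"spin":0},{"gripper":0,"tx":0.018,"ty":0.020,"tz":0,"spin":0},{"gripper":0,"tx":0.021,"ty":0.024,"tz":0,"spin":0},{"gripper":0,"tx":0.021,"ty":0.024,"tz":0,"spin":0},{"gripper":0,"tx":0.018,"ty":0.020,"tz":0,"spin":0},{"gripper":0,"tx":0.012,"ty":0.014,"tz":0,"spin":0},{"gripper":0,"tx":0.005,"ty":0.006,"tz":0,"spin":0}]'
python3 -m inch '[{"gripper":0,"tx":0,"ty":0,"tz":0.006,"spin":0},{"gripper":0,"tx":0,"ty":0,"tz":0.012,"spin":0},{"gripper":0,"tx":0,"ty":0,"tz":0.014,"spin":0},{"gripper":0,"tx":0,"ty":0,"tz":0.014,"spin":0},{"gripper":0,"tx":0,"ty":0,"tz":0.010,"spin":0},{"gripper":0,"tx":0,"ty":0,"tz":0.006,"spin":0},{"gripper":0,"tx":0,"ty":0,"tz":0.003,"spin":0},{"gripper":0,"tx":0,"ty":0,"tz":0,"spin":0}]'
python3 plan.py tin_w 12.4 1.966 1
python3 - <<'E'
from h import *
f=grab_frame("scene");im=f["pixels"][:,:,::-1]
cv2.imwrite("pics/scene10.png",cv2.resize(im[195:330,150:330],(800,600)))
f=grab_frame("top");im=f["pixels"][:,:,::-1]
cv2.imwrite("pics/top10.png",cv2.resize(im[150:300,150:350],(800,600)))
E
```

```text
clock: 22.2
eef_pos: [462.6, 365.8, 89.8]
tcp_rot: [-3.141, -0.0, 1.96]
contact_force: [-0.0, 0.7, -1.4]
opening: 0.752
clock: 23.0
eef_pos: [462.0, 363.8, 25.4]
tcp_rot: [-3.141, 0.0, 1.959]
contact_force: [0.1, 0.6, -1.0]
opening: 0.755
461.5684396924372 364.2118488319772
t 23.0 pos [462.  363.8  25.4] rot [-3.141  0.     1.959] F [ 0.1  0.6 -1. ] open 64.5 q [0.66 0.56 1.85 0.   0.73 0.28]
total [ -0.4   0.4 -13. ] spin -0.37
0 tx 0.0005 ty -0.0002 tz 0.0130 spin -0.37
```

View pics/scene10.png

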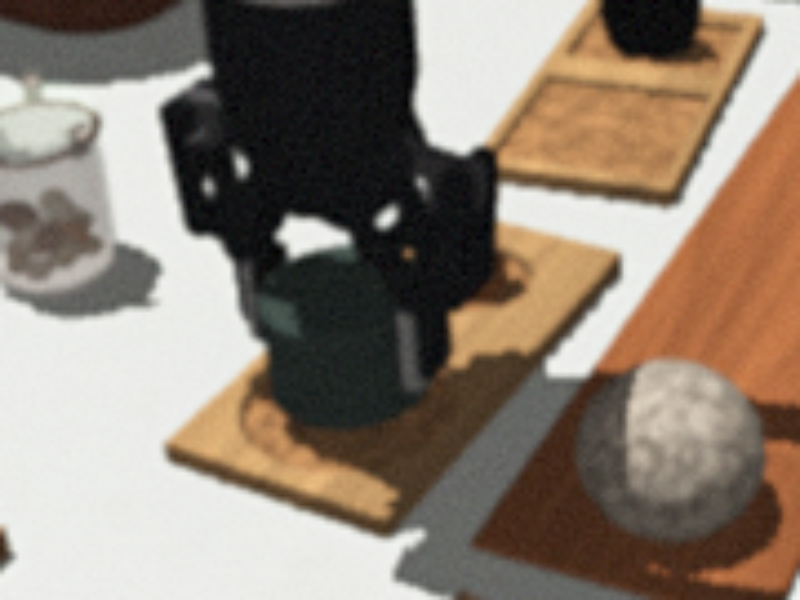

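View pics/top10.png

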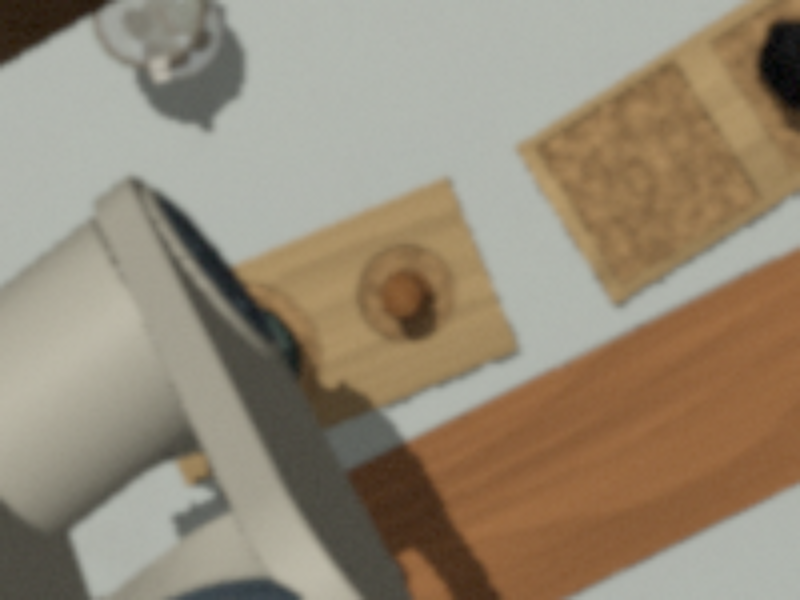

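The underside centre projects to about (345,403) once lowered, against the well centre at (348,403), so it is centred. The top view shows the stamp in the middle of its well. Next: lower and release.

```bash
python3 -m inch '[{"gripper":0,"tx":0,"ty":0,"tz":0.004,"spin":0},{"gripper":0,"tx":0,"ty":0,"tz":0.004,"spin":0},{"gripper":0,"tx":0,"ty":0,"tz":0.003,"spin":0},{"gripper":0,"tx":0,"ty":0,"tz":0.0015,"spin":0},{"gripper":0,"tx":0,"ty":0,"tz":0,"spin":0},{"gripper":0.07,"tx":0,"ty":0,"tz":0,"spin":0},{"gripper":0.08,"tx":0,"ty":0,"tz":0,"spin":0},{"gripper":0.0854,"tx":0,"ty":0,"tz":0,"spin":0}]'
python3 -m inch '[{"gripper":0.0854,"tx":0,"ty":0,"tz":0,"spin":0},{"gripper":0.0854,"tx":0,"ty":0,"tz":-0.010,"spin":0},{"gripper":0.0854,"tx":0,"ty":0,"tz":-0.015,"spin":0},{"gripper":0.0854,"tx":0,"ty":0,"tz":-0.02,"spin":0},{"gripper":0.0854,"tx":0,"ty":0,"tz":-0.02,"spin":0},{"gripper":0.0854,"tx":0,"ty":0,"tz":-0.02,"spin":0},{"gripper":0.0854,"tx":0,"ty":0,"tz":-0.015,"spin":0},{"gripper":0.0854,"tx":0,"ty":0,"tz":-0.010,"spin":0}]'
python3 plan.py ball 115 2.14 8
```

```text
clock: 23.9
eef_pos: [462.1, 364.1, 13.5]
tcp_rot: [3.141, -0.0, 1.96]
contact_force: [-1.1, 0.0, 0.1]
opening: 1.003
clock: 24.7
eef_pos: [462.5, 364.3, 125.5]
tcp_rot: [3.139, -0.001, 1.96]
contact_force: [0.2, -0.5, 0.6]
opening: 1.002
334.8 306
t 24.7 pos [462.5 364.3 125.5] rot [ 3.139e+00 -1.000e-03  1.960e+00] F [ 0.2 -0.5  0.6] open 85.5 q [0.66 0.42 1.8  0.   0.92 0.28]
total [-127.7  -58.3  -10.5] spin -10.34
0 tx -0.0007 ty -0.0175 tz 0.0013 spin -1.29
1 tx -0.0003 ty -0.0176 tz 0.0013 spin -1.29
2 tx 0.0001 ty -0.0176 tz 0.0013 spin -1.29
3 tx 0.0005 ty -0.0175 tz 0.0013 spin -1.29
4 tx 0.0009 ty -0.0175 tz 0.0013 spin -1.29
5 tx 0.0013 ty -0.0175 tz 0.0013 spin -1.29
6 tx 0.0017 ty -0.0175 tz 0.0013 spin -1.29
7 tx 0.0021 ty -0.0174 tz 0.0013 spin -1.29
```

```bash
python3 -m inch '[{"gripper":0.0854,"tx":0,"ty":-0.012,"tz":0,"spin":-1.3},{"gripper":0.0854,"tx":0,"ty":-0.02,"tz":0,"spin":-1.3},{"gripper":0.0854,"tx":0,"ty":-0.024,"tz":0.005,"spin":-1.3},{"gripper":0.0854,"tx":0.001,"ty":-0.024,"tz":0.010,"spin":-1.3},{"gripper":0.0854,"tx":0.001,"ty":-0.024,"tz":0.010,"spin":-1.3},{"gripper":0.0854,"tx":0.001,"ty":-0.020,"tz":0.010,"spin":-1.3},{"gripper":0.0854,"tx":0.001,"ty":-0.012,"tz":0.010,"spin":-1.3},{"gripper":0.0854,"tx":0.001,"ty":-0.004,"tz":0.010,"spin":-1.3}]'
python3 -m inch '[{"gripper":0.0854,"tx":0,"ty":0,"tz":0.005,"spin":0},{"gripper":0.0854,"tx":0,"ty":0,"tz":0.005,"spin":0},{"gripper":0.0854,"tx":0,"ty":0,"tz":0,"spin":0},{"gripper":0.0854,"tx":0,"ty":0,"tz":0,"spin":0},{"gripper":0.0854,"tx":0,"ty":0,"tz":0,"spin":0},{"gripper":0.0854,"tx":0,"ty":0,"tz":0,"spin":0},{"gripper":0.0854,"tx":0,"ty":0,"tz":0,"spin":0},{"gripper":0.0854,"tx":0,"ty":0,"tz":0,"spin":0}]'
python3 plan.py ball 7 2.14 1
python3 - <<'E'
from h import *
f=grab_frame("scene");im=f["pixels"][:,:,::-1]
print(proj(f,[334.8,306,32]),proj(f,sense()["eef_pos"]+[0,0,-30]))
cv2.imwrite("pics/scene11.png",cv2.resize(im[195:345,200:400],(800,600)))
cv2.imwrite("pics/top11.png",cv2.resize(grab_frame("top")["pixels"][150:300,150:350,::-1],(800,600)))
E
```

```text
clock: 25.5
eef_pos: [331.9, 304.7, 67.2]
tcp_rot: [-3.139, 0.0, 2.143]
contact_force: [-0.1, -0.9, 0.3]
opening: 0.996
clock: 26.3
eef_pos: [334.3, 306.4, 58.4]
tcp_rot: [3.141, -0.0, 2.141]
contact_force: [-0.3, -0.1, 0.1]
opening: 1.001
334.8 306
t 26.3 pos [334.3 306.4  58.4] rot [ 3.141 -0.     2.141] F [-0.3 -0.1  0.1] open 85.5 q [ 0.74  0.35  2.13 -0.    0.66  0.17]
total [  0.5  -0.4 -51.4] spin 0.06
0 tx -0.0005 ty 0.0002 tz 0.0514 spin 0.06
[[301.09866291 295.43615572]] [[301.15609601 297.42564345]]
```

View pics/scene11.png

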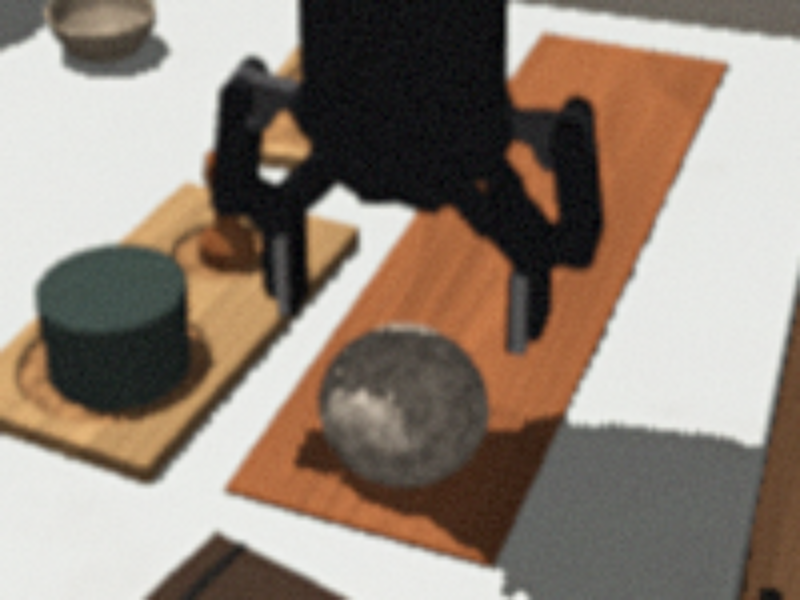

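View pics/top11.png

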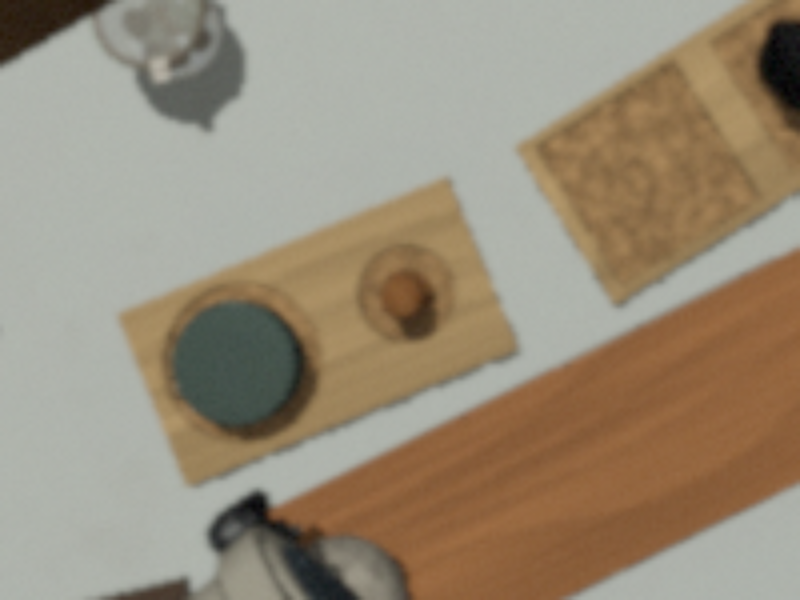

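The tin sits in the large well. The ball centre is at raw (301,296), matching the projected TCP column (301.2). Next: descend and grip.

```bash
python3 -m inch '[{"gripper":0.0854,"tx":0,"ty":0,"tz":0.005,"spin":0},{"gripper":0.0854,"tx":0,"ty":0,"tz":0.009,"spin":0},{"gripper":0.0854,"tx":0,"ty":0,"tz":0.010,"spin":0},{"gripper":0.0854,"tx":0,"ty":0,"tz":0.010,"spin":0},{"gripper":0.0854,"tx":0,"ty":0,"tz":0.009,"spin":0},{"gripper":0.0854,"tx":0,"ty":0,"tz":0.005,"spin":0},{"gripper":0.0854,"tx":0,"ty":0,"tz":0.003,"spin":0},{"gripper":0.0854,"tx":0,"ty":0,"tz":0,"spin":0}]'
python3 -m inch '[{"gripper":0.08,"tx":0,"ty":0,"tz":0,"spin":0},{"gripper":0.075,"tx":0,"ty":0,"tz":0,"spin":0},{"gripper":0.07,"tx":0,"ty":0,"tz":0,"spin":0},{"gripper":0.065,"tx":0,"ty":0,"tz":0,"spin":0},{"gripper":0.0,"tx":0,"ty":0,"tz":0,"spin":0},{"gripper":0.0,"tx":0,"ty":0,"tz":0,"spin":0},{"gripper":0.0,"tx":0,"ty":0,"tz":0,"spin":0},{"gripper":0.0,"tx":0,"ty":0,"tz":0,"spin":0}]' 50
python3 -m inch '[{"gripper":0,"tx":0,"ty":0,"tz":-0.004,"spin":0},{"gripper":0,"tx":0,"ty":0,"tz":-0.008,"spin":0},{"gripper":0,"tx":0,"ty":0,"tz":-0.012,"spin":0},{"gripper":0,"tx":0,"ty":0,"tz":-0.015,"spin":0},{"gripper":0,"tx":0,"ty":0,"tz":-0.018,"spin":0},{"gripper":0,"tx":0,"ty":0,"tz":-0.018,"spin":0},{"gripper":0,"tx":0,"ty":0,"tz":-0.015,"spin":0},{"gripper":0,"tx":0,"ty":0,"tz":-0.010,"spin":0}]'
python3 plan.py ball_w 100 2.14 16
python3 - <<'E'
from h import *
f=grab_frame("scene");im=f["pixels"][:,:,::-1]
cv2.imwrite("pics/scene12.png",cv2.resize(im[170:320,200:400],(800,600)))
E
```

```text
clock: 27.2
eef_pos: [334.1, 306.2, 6.9]
tcp_rot: [-3.141, 0.0, 2.141]
contact_force: [0.2, 0.6, 0.0]
opening: 0.997
clock: 28.0
eef_pos: [334.7, 306.7, 8.3]
tcp_rot: [3.14, -0.0, 2.141]
contact_force: [-0.6, -2.1, 14.7]
opening: 0.766
clock: 28.8
eef_pos: [334.6, 306.6, 109.1]
tcp_rot: [3.14, -0.0, 2.141]
contact_force: [0.3, -0.0, -1.4]
opening: 0.766
566.2561898557053 145.04364290713983
t 28.8 pos [334.6 306.6 109.1] rot [ 3.14  -0.     2.141] F [ 0.3 -0.  -1.4] open 65.4 q [ 0.74  0.26  2.1  -0.    0.78  0.17]
total [ 231.7 -161.5   -9.1] spin 0.07
0 tx -0.0163 ty 0.0067 tz 0.0006 spin 0.00
1 tx -0.0163 ty 0.0067 tz 0.0006 spin 0.00
2 tx -0.0163 ty 0.0067 tz 0.0006 spin 0.00
3 tx -0.0163 ty 0.0067 tz 0.0006 spin 0.00
4 tx -0.0163 ty 0.0067 tz 0.0006 spin 0.00
5 tx -0.0163 ty 0.0067 tz 0.0006 spin 0.00
6 tx -0.0163 ty 0.0067 tz 0.0006 spin 0.00
7 tx -0.0163 ty 0.0067 tz 0.0006 spin 0.00
8 tx -0.0163 ty 0.0067 tz 0.0006 spin 0.00
9 tx -0.0163 ty 0.0067 tz 0.0006 spin 0.00
10 tx -0.0163 ty 0.0067 tz 0.0006 spin 0.00
11 tx -0.0163 ty 0.0068 tz 0.0006 spin 0.00
12 tx -0.0163 ty 0.0068 tz 0.0006 spin 0.00
13 tx -0.0163 ty 0.0068 tz 0.0006 spin 0.00
14 tx -0.0163 ty 0.0068 tz 0.0006 spin 0.00
15 tx -0.0163 ty 0.0068 tz 0.0006 spin 0.00
```

View pics/scene12.png

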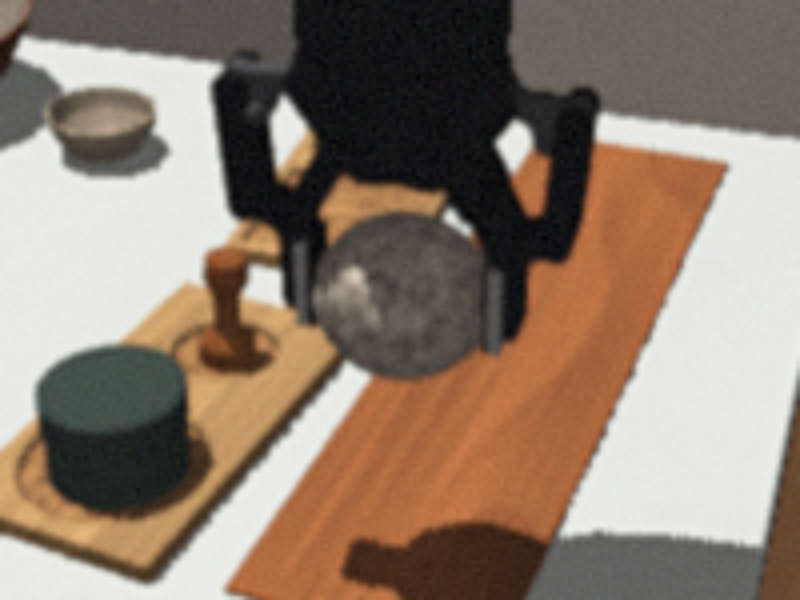

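The ball is held level near its equator. Next: carry it to the square well.

```bash
python3 -m inch '[{"gripper":0,"tx":-0.006,"ty":0.002,"tz":0,"spin":0},{"gripper":0,"tx":-0.012,"ty":0.005,"tz":0,"spin":0},{"gripper":0,"tx":-0.018,"ty":0.007,"tz":0,"spin":0},{"gripper":0,"tx":-0.022,"ty":0.009,"tz":0,"spin":0},{"gripper":0,"tx":-0.025,"ty":0.010,"tz":0,"spin":0},{"gripper":0,"tx":-0.025,"ty":0.010,"tz":0,"spin":0},{"gripper":0,"tx":-0.025,"ty":0.010,"tz":0,"spin":0},{"gripper":0,"tx":-0.025,"ty":0.010,"tz":0,"spin":0}]'
python3 -m inch '[{"gripper":0,"tx":-0.025,"ty":0.010,"tz":0,"spin":0},{"gripper":0,"tx":-0.025,"ty":0.010,"tz":0,"spin":0},{"gripper":0,"tx":-0.020,"ty":0.009,"tz":0,"spin":0},{"gripper":0,"tx":-0.015,"ty":0.007,"tz":0,"spin":0},{"gripper":0,"tx":-0.010,"ty":0.005,"tz":0,"spin":0},{"gripper":0,"tx":-0.006,"ty":0.003,"tz":0,"spin":0},{"gripper":0,"tx":-0.002,"ty":0.0005,"tz":0,"spin":0},{"gripper":0,"tx":0,"ty":0,"tz":0,"spin":0}]'
python3 plan.py ball_w 9.3 2.14 1
```

```text
clock: 29.65
eef_pos: [473.5, 205.4, 106.2]
tcp_rot: [-3.14, -0.0, 2.141]
contact_force: [0.3, -0.2, -0.4]
opening: 0.766
clock: 30.45
eef_pos: [565.2, 144.8, 107.1]
tcp_rot: [-3.141, -0.0, 2.141]
contact_force: [0.7, 0.1, -0.5]
opening: 0.768
566.2561898557053 145.04364290713983
t 30.45 pos [565.2 144.8 107.1] rot [-3.141 -0.     2.141] F [ 0.7  0.1 -0.5] open 65.6 q [ 0.25  0.43  1.82  0.    0.88 -0.32]
total [  1.    0.3 -97.8] spin 0.08
0 tx -0.0003 ty 0.0010 tz 0.0978 spin 0.08
```

```bash
python3 -m inch '[{"gripper":0,"tx":0,"ty":0.001,"tz":0.008,"spin":0},{"gripper":0,"tx":0,"ty":0,"tz":0.014,"spin":0},{"gripper":0,"tx":0,"ty":0,"tz":0.016,"spin":0},{"gripper":0,"tx":0,"ty":0,"tz":0.016,"spin":0},{"gripper":0,"tx":0,"ty":0,"tz":0.014,"spin":0},{"gripper":0,"tx":0,"ty":0,"tz":0.010,"spin":0},{"gripper":0,"tx":0,"ty":0,"tz":0.005,"spin":0},{"gripper":0,"tx":0,"ty":0,"tz":0.002,"spin":0}]'
python3 plan.py ball_w 9.3 2.14 1
python3 - <<'E'
from h import *
f=grab_frame("scene");im=f["pixels"][:,:,::-1]
cv2.imwrite("pics/scene13.png",cv2.resize(im[150:270,220:380],(800,600)))
a=.57;C=np.array([590,108,5.]);R=lambda x,y:C+[x*np.cos(a)-y*np.sin(a),x*np.sin(a)+y*np.cos(a),0]
print("well centre/ball bottom",proj(f,R(0,44)),proj(f,sense()["eef_pos"]*[1,1,0]+[0,0,19]))
cv2.imwrite("pics/top13.png",cv2.resize(grab_frame("top")["pixels"][120:240,260:420,::-1],(800,600)))
E
```

```text
clock: 31.25
eef_pos: [566.2, 145.2, 21.6]
tcp_rot: [-3.141, -0.0, 2.141]
contact_force: [-0.2, -0.4, 0.1]
opening: 0.766
566.2561898557053 145.04364290713983
t 31.25 pos [566.2 145.2  21.6] rot [-3.141 -0.     2.141] F [-0.2 -0.4  0.1] open 65.5 q [ 0.25  0.56  1.86  0.    0.72 -0.32]
total [  0.1  -0.1 -12.3] spin 0.07
0 tx -0.0001 ty -0.0000 tz 0.0123 spin 0.07
well centre/ball bottom [[285.41151    224.57628481]] [[285.19833993 219.11486615]]
```

View pics/scene13.png

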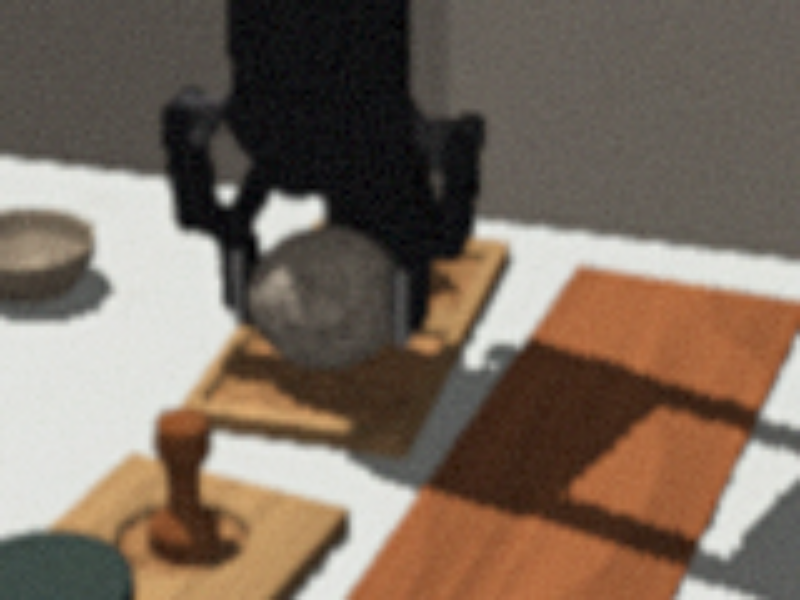

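View pics/top13.png

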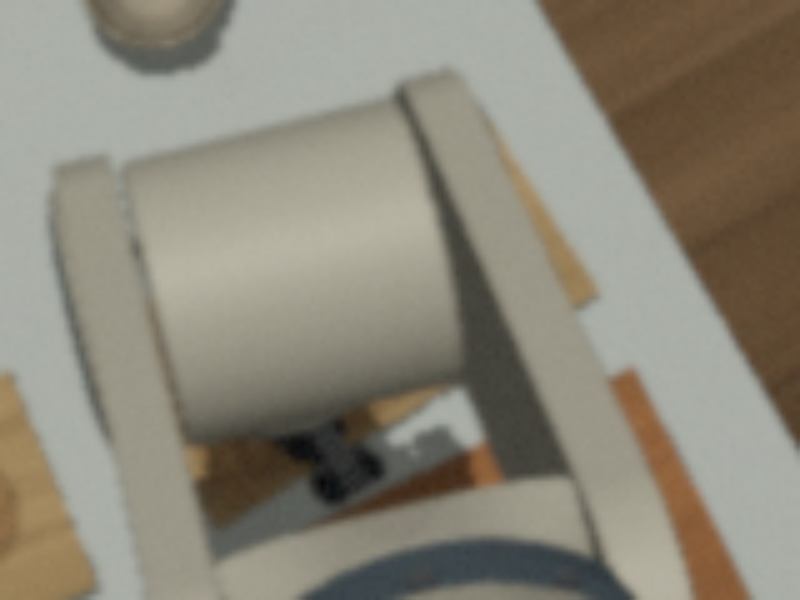

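The ball hangs over the square well (zoom (325,300)), on the projected well column. The vase behind is clear of the gripper. Next: lower and release.

```bash
python3 -m inch '[{"gripper":0,"tx":0,"ty":0,"tz":0.004,"spin":0},{"gripper":0,"tx":0,"ty":0,"tz":0.004,"spin":0},{"gripper":0,"tx":0,"ty":0,"tz":0.002,"spin":0},{"gripper":0,"tx":0,"ty":0,"tz":0.0015,"spin":0},{"gripper":0,"tx":0,"ty":0,"tz":0,"spin":0},{"gripper":0,"tx":0,"ty":0,"tz":0,"spin":0},{"gripper":0.07,"tx":0,"ty":0,"tz":0,"spin":0},{"gripper":0.075,"tx":0,"ty":0,"tz":0,"spin":0}]'
python3 -m inch '[{"gripper":0.0854,"tx":0,"ty":0,"tz":0,"spin":0},{"gripper":0.0854,"tx":0,"ty":0,"tz":0,"spin":0},{"gripper":0.0854,"tx":0,"ty":0,"tz":0,"spin":0},{"gripper":0.0854,"tx":0,"ty":0,"tz":-0.010,"spin":0},{"gripper":0.0854,"tx":0,"ty":0,"tz":-0.015,"spin":0},{"gripper":0.0854,"tx":0,"ty":0,"tz":-0.02,"spin":0},{"gripper":0.0854,"tx":0,"ty":0,"tz":-0.02,"spin":0},{"gripper":0.0854,"tx":0,"ty":0,"tz":-0.02,"spin":0}]'
python3 -m inch '[{"gripper":0.0854,"tx":0,"ty":0,"tz":-0.025,"spin":0},{"gripper":0.0854,"tx":0,"ty":0,"tz":-0.03,"spin":0},{"gripper":0.0854,"tx":0,"ty":0,"tz":-0.03,"spin":0},{"gripper":0.0854,"tx":0.01,"ty":-0.03,"tz":-0.015,"spin":0},{"gripper":0.0854,"tx":0.01,"ty":-0.04,"tz":0,"spin":0},{"gripper":0.0854,"tx":0.01,"ty":-0.04,"tz":0,"spin":0},{"gripper":0.0854,"tx":0.01,"ty":-0.04,"tz":0,"spin":0},{"gripper":0.0854,"tx":0.01,"ty":-0.03,"tz":0,"spin":0}]'
python3 - <<'E'
from h import *
import plan;plan.show()
for n in("scene","top"):
    f=grab_frame(n);cv2.imwrite(f"pics/{n}14.png",cv2.resize(f["pixels"][120:330,140:420,::-1],(800,600)))
    for t,tr,w,zb in(("tin_mid",(478.5,323.6,.395),44,5),("stamp_mid",(478.5,323.6,.395),-53,5),("cord_ball_mid",(590,108,.57),44,5),("vase_mid",(590,108,.57),-53,5)):
        a=tr[2];x0=(tr[0]-np.sin(a)*w,tr[1]+np.cos(a)*w)
        for d in masks_of(n,t)[:2]:
            p,i=fit([(f,d["pixels"])],M[t],5,x0,t[0]=="v");e=p[:2]-tr[:2]
            print(n,t,round(d["conf"],2),"tray xy err",round(e[0]*np.cos(a)+e[1]*np.sin(a),1),round(-e[0]*np.sin(a)+e[1]*np.cos(a)-w,1),"iou",round(i,2))
E
```

```text
clock: 32.15
eef_pos: [566.7, 145.2, 11.0]
tcp_rot: [3.141, 0.0, 2.141]
contact_force: [-0.5, -0.1, 0.8]
opening: 0.875
clock: 32.95
eef_pos: [566.8, 145.3, 98.0]
tcp_rot: [3.14, 0.0, 2.141]
contact_force: [0.1, -0.0, -0.4]
opening: 1.001
clock: 33.75
eef_pos: [385.7, 89.3, 196.7]
tcp_rot: [3.141, 0.0, 2.141]
contact_force: [0.9, -0.3, -0.3]
opening: 1.0
t 33.75 pos [385.7  89.3 196.7] rot [3.141 0.    2.141] F [ 0.9 -0.3 -0.3] open 85.4 q [ 0.22  0.03  2.13 -0.    0.98 -0.35]
scene tin_mid 0.65 tray xy err 3.2 -4.0 iou 0.89
scene stamp_mid 0.86 tray xy err -0.0 1.2 iou 0.58
scene cord_ball_mid 0.85 tray xy err 1.0 3.2 iou 0.93
scene vase_mid 0.86 tray xy err 5.3 -5.7 iou 0.85
top tin_mid 0.71 tray xy err -2.2 -3.2 iou 0.85
top tin_mid 0.29 tray xy err -0.0 0.0 iou -0.0
top stamp_mid 0.43 tray xy err -3.7 -2.8 iou 0.61
top cord_ball_mid 0.98 tray xy err -0.4 -0.7 iou 0.94
top vase_mid 0.64 tray xy err 1.5 0.5 iou 0.89
```

View pics/scene14.png

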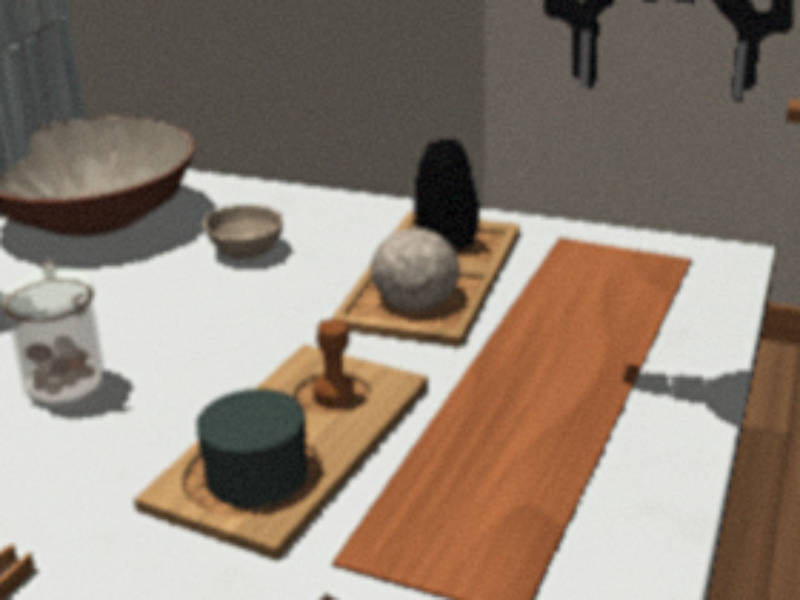

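View pics/top14.png

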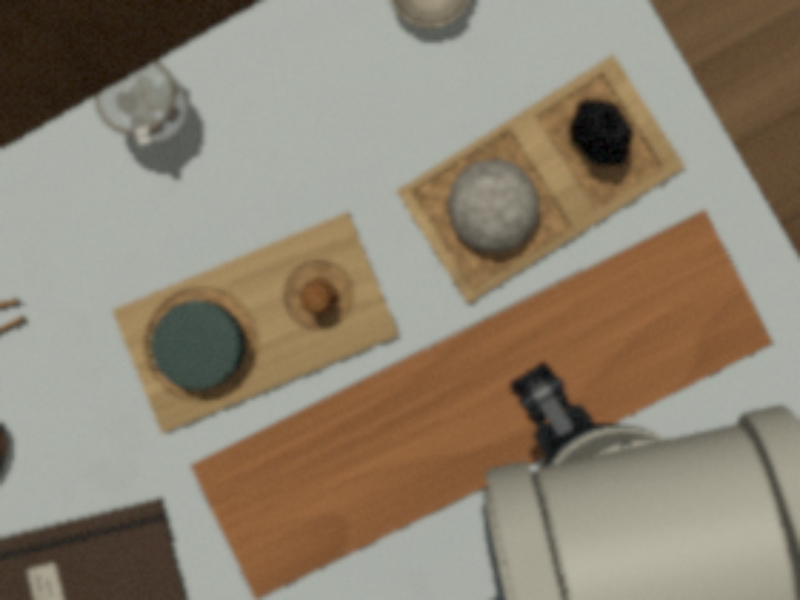

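All four things stand upright and released in their wells. In the scene view the tin is at (252,450), the stamp (335,380), the ball (415,270) and the vase (447,205). The jar and the bowl have not moved, and the gripper is clear with no contact force.

```bash
python3 -c "
from rig import *
print(sense()['qvel'].round(3));print(sign_off())"
```

```text
[-0.002 -0.     0.006 -0.001  0.002 -0.   ]
the job is handed in; nothing more can be done
None
```

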